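# Read the job card with the hand scanner from its fitted tray

### The arm

A 7-joint arm with a two-finger parallel gripper is mounted at the origin on a cart in front of the work surface, level with it; the furniture and walls round the work are solid. World frame = base frame: x ahead of the robot, y to its left, z up, the work surface at z = 0. Lengths are in m, angles in degrees, forces in N, time in s.
With the tool pointing down it reaches from about 0.425 to 0.875 m from the base axis. Payload 4.7 kg.
Tool frame: the origin (TCP) lies midway between the tips of the shut fingers; the grasp point (between the pads) lies 19 mm behind it; y points along the fingers, x is the direction in which the jaws open and shut, and the axes are right-handed (so a half turn about y gives the same grasp; the last joint's range is limited). The gripper opens to 87 mm and grips with 3 to 60 N. Pads are 19 mm wide; open, the fingers measure 117 mm over their backs; the gripper's body (75 mm by 190 mm) begins 51 mm behind the grasp point.
Start: joints at [64.635, 18.392, -4.016, 83.108, 1.295, 78.541, -3.26], TCP at [0.287, -0.583, 0.186] pointing down, gripper open.
Joint ranges: [-163.93, 163.93], [-17.29, 119.83], [-79.2, 71.16], [3.27, 140.29], [-89.18, 269.18], [5.43, 117.66], [-154.24, 154.24]. Speed limits (degrees/s): [147.25, 147.25, 180, 180, 180, 180, 180].

### API

Orientations are given as [roll, pitch, yaw] about the fixed x, y, z axes, in that order (R = Rz(yaw) Ry(pitch) Rx(roll)).
In Python, from cell import env gives the robot as it stands.
- The arm moves only by the tool carry_out, never from a script. Its argument "targets" is a list of rows, each a list of 2 entries, a list of its own where there are three numbers: the shift along the tool's x, y, z in mm, then the turn, a rotation vector about the tool's x, y, z in degrees. A call has 1 to 12 rows; each row shifts and turns the commanded pose from where the row before left it, along the tool's axes as they then stand; what a row does not reach is not made up. A row lasts 1/10 s, in which the tool goes at most 50 mm and 8.59 degrees, less where a joint would pass 70% of its speed; a pose out of reach is approached as far as the arm can. A call with a gripper value outside its range is refused whole. "jaw" is the opening, from 0 (shut) to 1 (fully open), set as the call begins (left out, the last holds). The fingers move at their own pace and stop on an object; "squeeze" is the grip in N (left out, the last holds). Time passes only in rows, so rows that do not move let the fingers close. It gives the time, the measured TCP pose, the force and the opening at its end, in the units of the state.
- env.get_obs(): the state, without advancing time (a new reading comes with each control period).
- env.read_camera(name): name is "scene" or "side" or "wrist"; returns the picture (400x640x3 uint8, red, green, blue); there is no depth.
- env.get_calibration(name): a dict with "fx", "fy", "cx", "cy" (pixels), "R" (3x3) and "t" (3): a world point X has camera coordinates R X + t; the wrist camera has in their place "hand_eye" (4x4, takes a point from camera to tool coordinates, whose origin is the TCP and whose axes are the tool frame's). Camera axes: x right, y down, z forward; pixel columns grow to the right and rows downward; lengths in m; the calibration is good to about 2 mm. The wrist camera is an equidistant fisheye: a pixel r from the principal point sees the ray r / f radians off the axis. A picture is of the moment at which its call begins: read the wrist's pose just before it. get_calibration takes no time and is no camera call.
- env.sign_off(): hands the job in, once; it reports no verdict.
Trained networks look in the newest picture that a camera, given by its name, has taken for a name from the list of things; names that differ only in an ending like _2 or _b are one class to them, and where a whole thing is asked for, a point or a joint stands for the part that bears it (a point fixed in the world has none). Each returns a list of dicts, best first, with "p" (0 to 1); they miss things now and then, are a little off and sometimes report something else, mostly with a low value. They report only what shows in the picture. A call takes as long as a camera call.
- env.outline_of(camera, label): "mask" (400x640 bool, what is visible of it) and "xy" ([column, row] in pixels, amid what is visible of it).
The state is a dict: "time_s": time; "qpos": joint angles; "joint_velocities": joint speeds; "effort": joint torques, N m; "tool_pos": TCP position; "tool_rot": TCP orientation; "force": force on the tool from outside, world axes, zero at the start; "wrist_torque": the same for the moment, N m; "grip_width": finger opening in m.
Only numpy, scipy, OpenCV 4.12 (cv2) and the standard library are available. Lean on these libraries where they do the work, as an engineer would, in place of code of your own. Each camera call takes 0.05 s, during which the arm holds its last target.

### The job

Book the job in: take the hand scanner out of its fitted tray, squeeze its trigger and hold the scanner steady for a full second with its window pointed squarely at the middle of the square code on the job card, about 10 cm away and without touching the card or its stand. The tray leaves no room for fingers at the trigger, so lift the scanner out by its nose, lay it on the bench and take it again by the handle. Afterwards leave it lying flat on its side on the open bench, trigger free, and leave the stand and the other things where they are.

Things in the scene. Friction and masses are not known exactly. Their poses are not given: they have to be found in the camera images.
- scanner: Dark pistol-shaped hand code scanner, 160 x 110 x 44 mm, 0.18 kg, lying on its side. Origin on its underside; own z up (thickness z 0..44 mm), handle toward -x, nose toward -y. Own mm: handle x -59..10 (thin cable stub to -80), y 11..42 at its end, 5..49 at x 0; head x 12..80, y -56..53. Reads the square code whichever way it is rolled
- lens (a point): middle of the scanner's window in its nose face, at own (58, -56, 22) mm; the line of sight leaves it along the scanner's own -y axis
- nose_grip (a point): middle of the nose between the finger recesses, at own (56, -36, 22) mm of the scanner; 46 mm wide here. The upper flank is flat at own x 80 (y -40..-7), the lower slopes from (24, -8) to (38, -45), so jaws close best along own x turned by +10 degrees about own z (direction (0.985, 0.174))
- trigger_grip (a point): middle between trigger blade and thumb rest, at own (0, 25, 22) mm of the scanner. The rubber thumb rest has its flat face at own y 50.5 (x -16..18, z 7..37). Jaws closing along own y on blade and rest (56.5 mm apart free, 50.5 squeezed) with 20 N or more squeeze the trigger home
- trigger (a joint): sprung trigger blade on the nose side of the handle, m: 0 free, 0.006 squeezed home; it reads from 0.004. Flat blade 34 mm long (own x -16..18 mm), 16 wide (z 14..30), face at own y -6 free, y 0 squeezed; moves along the scanner's +y against 1.4 N at first and about 7 N when home
- tray: grey moulded tray 227 x 152 x 50 mm, fixed. Origin at the centre of its underside; the scanner lies in the nest with parallel axes, its origin at tray (-18.5, 6, 5) mm, its top 1 mm under the rim; 5 to 10 mm play at handle and trigger, no room for a finger. Finger recesses beside the nose, down to the 5 mm floor: scanner x -8..30, y -72..-18 and x 80..124, y -72..0. A metal block sits in another pocket
- card_stand: steel stand for a job card, base 90 x 106 mm, 130 mm tall, loose, 1.2 kg. Origin under the base; its front looks along its own -x, toward the robot. Between it and the front edge of the bench (x = 0.33 m) the bench is open and has room to lay the scanner down
- job_card: the white card with its plate, 106 x 135 mm, on the stand, leaning back 25 degrees from upright. Origin at the middle of the printed face; own -x is the outward normal of that face, own z runs up the slope, y to the side
- code (a point): middle of the square printed code (36 x 36 mm, black squares on white) on the upper half of the card, 16 mm up the slope from the card's middle and about 82 mm above the bench
- carrier_rack_4: fixed black rack of boards between tray and stand, to be passed on the robot's side or above: a block of own x 19..162, y -96..96 mm, 225 mm tall; a low empty frame of bars lies on the bench before it, own x -190..19
- parts_bin_1: bystander: black open parts bin 115 x 79 x 53 mm with small white parts; origin under its centre
- probe_tin: bystander: round white tin, 60 mm across, 22 mm tall; origin under its centre
- ok_stamp: bystander: hand stamp with a wooden knob, 27 x 46 x 65 mm; origin under its centre
- marker_red: bystander: marker pen 132 mm long, 15 mm thick, lying along its own y; origin under its centre

How it is judged:
By the outcome, as a careful person would: the job done as asked, in the order asked, and still so for the second after the job is handed in, with the robot touching nothing.
It also fails if it takes over 58 s, if anything falls off the work surface, if the arm or the gripper's body presses on something with over 40 N, if the wrist force passes 120 N, or if a joint passes its speed limit or range.

## Working session

There is one attempt and no reset: what is moved stays moved. The work goes in short steps, Python scripts to look and compute and a tool call to move; the robot and the scene stay as the last step left them, time stands still between calls to the robot, and variables do not carry over. Pictures are saved under pics/ and viewed, and the job is handed in when it is done.

Besides the shell and the picture viewer there is one more tool, called as a command line: name --argument value ..., lists and objects as JSON in quotes. carry_out: Moves the arm, as the interface text tells. Its arguments: {"type":"object","properties":{"targets":{"type":"array","items":{"type":"array"}},"jaw":{"type":"number"},"squeeze":{"type":"number"}},"required":["targets"]}

```bash
ls; mkdir -p pics; python3 - <<'E'
from cell import env
import cv2,json
o=env.get_obs(); print(o)
for c in ["scene","side","wrist"]:
    im=env.read_camera(c); cv2.imwrite(f"pics/{c}0.png",im[:,:,::-1]); 
    print(c,env.get_calibration(c))
E
```

```text
pics
{'time_s': 0.0, 'qpos': array([64.63459383, 18.43723838, -4.01611081, 83.17530095,  1.29705095,
       78.54074624, -3.25982262]), 'joint_velocities': array([ 0.00833297,  0.08477133, -0.06640709, -0.01287257, -0.01048689,
        0.08800095, -0.07409835]), 'effort': array([-2.36326341e-04, -4.91276121e+01, -4.03867476e-01, -3.12525773e+01,
       -6.38626423e-02,  4.36477899e-02,  1.58712251e-04]), 'tool_pos': array([ 0.28637456, -0.58281808,  0.18467882]), 'tool_rot': array([-90.0076301 ,   0.10792478, -63.82370616]), 'force': array([ 0.87763736, -0.02618206, -1.28012108]), 'wrist_torque': array([ 0.01334978, -0.00567504,  0.01619933]), 'grip_width': 0.08726526449368158}
scene {'fx': 423.8531824488008, 'fy': 423.8531824488008, 'cx': 322.95158018176386, 'cy': 202.58489929641698, 'R': array([[-0.7262034 , -0.68707626,  0.02355487],
       [-0.42867819,  0.42577241, -0.7968393 ],
       [ 0.53746035, -0.58876487, -0.60373198]]), 't': array([0.42304511, 0.18637414, 1.119642  ])}
side {'fx': 491.1327313861255, 'fy': 491.1327313861255, 'cx': 320.57228173421754, 'cy': 187.4043715728352, 'R': array([[-0.51722399, -0.85558883,  0.02114451],
       [-0.50780533,  0.28690601, -0.81229225],
       [ 0.68892169, -0.43087433, -0.58286724]]), 't': array([0.32964271, 0.27883274, 1.17324487])}
wrist {'fx': 309.70691628693146, 'fy': 309.70691628693146, 'cx': 322.8133436440182, 'cy': 194.19808057572178, 'hand_eye': array([[ 9.99999487e-01,  7.73678488e-04,  6.53810846e-04,
         3.51213446e-04],
       [-4.43766121e-04, -2.45604310e-01,  9.69370067e-01,
        -1.98632537e-01],
       [ 9.10559529e-04, -9.69369859e-01, -2.45603840e-01,
         6.67723766e-02],
       [ 0.00000000e+00,  0.00000000e+00,  0.00000000e+00,
         1.00000000e+00]])}
```

View pics/scene0.png

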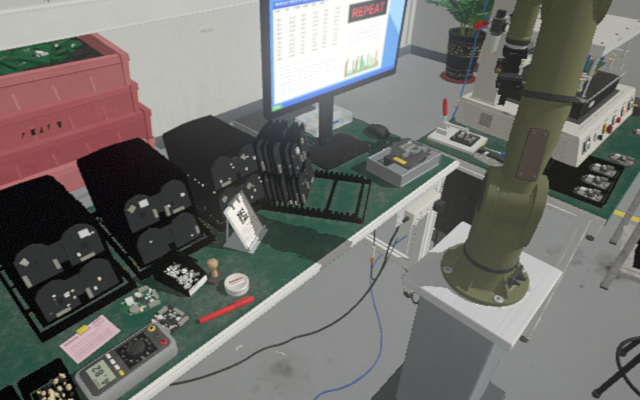

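View pics/side0.png

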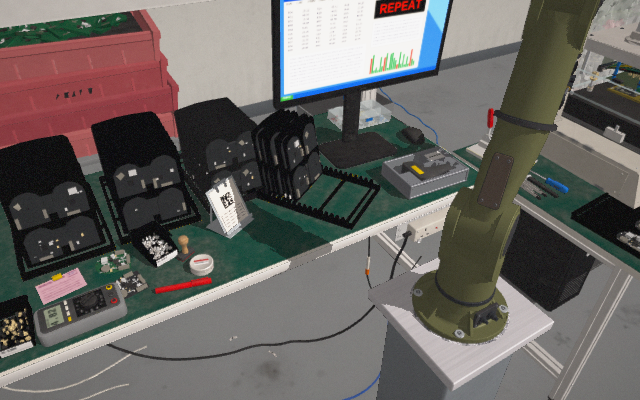

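View pics/wrist0.png

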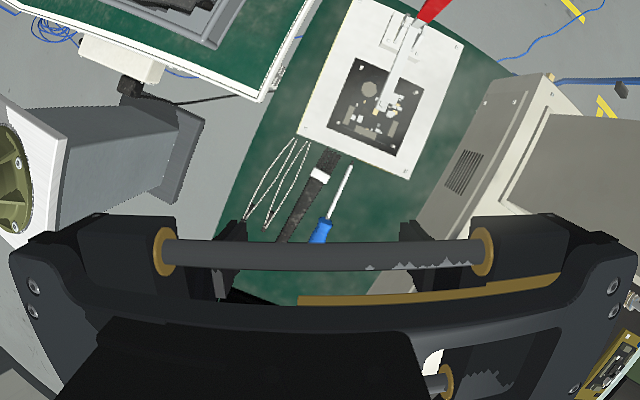

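The overviews show the tray with scanner at scene (405,155) / side (432,170). The stand is at (243,220) / (228,205) and the rack lies between them. The wrist camera is looking at another bench. Next I measure with the networks.

```bash
cat > h.py <<'E'
from cell import env
import numpy as np, cv2
from scipy.spatial.transform import Rotation as Ro
from scipy.optimize import least_squares
C={c:env.get_calibration(c) for c in ["scene","side","wrist"]}
def proj(c,X):
    k=C[c]; X=np.atleast_2d(X); P=X@np.array(k["R"]).T+k["t"]
    return np.c_[k["fx"]*P[:,0]/P[:,2]+k["cx"],k["fy"]*P[:,1]/P[:,2]+k["cy"]]
def toolT(o):
    T=np.eye(4);T[:3,:3]=Ro.from_euler("xyz",o["tool_rot"],degrees=True).as_matrix();T[:3,3]=o["tool_pos"];return T
def wproj(T,X):
    k=C["wrist"];W=T@np.array(k["hand_eye"]);X=np.atleast_2d(X);P=(X-W[:3,3])@W[:3,:3]
    rr=np.hypot(P[:,0],P[:,1]);th=np.arctan2(rr,P[:,2]);s=k["fx"]*th/np.maximum(rr,1e-9)
    return np.c_[P[:,0]*s+k["cx"],P[:,1]*s+k["cy"]]
def ray(c,uv,T=None):
    k=C[c];u,v=uv
    if c=="wrist":
        W=T@np.array(k["hand_eye"]);x,y=u-k["cx"],v-k["cy"];r=np.hypot(x,y);th=r/k["fx"]
        d=np.array([x/r*np.sin(th),y/r*np.sin(th),np.cos(th)]) if r>0 else np.array([0,0,1.])
        return W[:3,3],W[:3,:3]@d
    R=np.array(k["R"]);d=R.T@np.array([(u-k["cx"])/k["fx"],(v-k["cy"])/k["fy"],1.]);return -R.T@np.array(k["t"]),d
def onz(c,uv,z,T=None):
    o,d=ray(c,uv,T);return o+d*(z-o[2])/d[2]
E
python3 - <<'E'
from h import *
for c in ["scene","side"]:
    for l in ["tray","scanner","card_stand","job_card","code","carrier_rack_4","parts_bin_1","probe_tin","ok_stamp","marker_red","nose_grip"]:
        r=env.outline_of(c,l)
        for q in r[:2]:
            m=q["mask"];print(c,l,round(q["p"],2),np.round(q["xy"],1),m.sum(),np.round(onz(c,q["xy"],0.03),3), end=" ")
            if m.sum()>20:
                h=cv2.convexHull(np.argwhere(m)[:,::-1].astype(np.int32));print(cv2.minAreaRect(h))
        if r: np.save(f"m_{c}_{l}.npy",r[0]["mask"])
print(env.get_obs()["time_s"])
E
```

```text
scene tray 0.63 [403.  166.8] 1833 [ 0.429 -0.242  0.03 ] ((403.1769714355469, 161.18458557128906), (42.916015625, 72.31224822998047), 60.2551155090332)
scene tray 0.63 [224.8 306.3] 399 [0.371 0.553 0.03 ] ((225.14889526367188, 309.2319641113281), (7.613600730895996, 59.167808532714844), 65.43283081054688)
scene scanner 0.79 [402.7 160.5] 470 [ 0.454 -0.276  0.03 ] ((404.0757141113281, 160.1725616455078), (16.25652503967285, 42.556678771972656), 86.3086166381836)
scene scanner 0.61 [243.9 222.5] 1265 [0.579 0.335 0.03 ] ((244.00730895996094, 220.9658203125), (53.584327697753906, 28.100906372070312), 57.094757080078125)
scene card_stand 0.73 [242.9 225.3] 1681 [0.571 0.345 0.03 ] ((244.5302276611328, 221.5285186767578), (61.35581970214844, 42.481632232666016), 88.31531524658203)
scene job_card 0.69 [243.  221.3] 1330 [0.585 0.334 0.03 ] ((243.9823760986328, 220.3294219970703), (55.451568603515625, 28.761186599731445), 57.528804779052734)
scene code 0.77 [243.5 220.8] 1225 [0.585 0.331 0.03 ] ((244.14706420898438, 220.91175842285156), (54.879547119140625, 27.09677505493164), 59.036239
[... 2723 characters left out ...]
85859298706055, 18.834850311279297), 61.3895378112793)
side ok_stamp 0.41 [181.6 286.5] 406 [0.354 0.556 0.03 ] ((182.0784454345703, 285.38092041015625), (7.691618919372559, 57.26942825317383), 78.36637115478516)
side marker_red 0.77 [184.5 284.9] 356 [0.356 0.548 0.03 ] ((182.44146728515625, 285.2268371582031), (6.774773120880127, 56.50300979614258), 77.90524291992188)
side nose_grip 0.79 [420.1 170.9] 551 [ 0.456 -0.265  0.03 ] ((426.3073425292969, 171.3762664794922), (50.671546936035156, 18.04887580871582), 4.635463714599609)
side nose_grip 0.29 [227.2 212.1] 1880 [0.564 0.354 0.03 ] ((223.2998504638672, 209.3846893310547), (56.172584533691406, 45.95108413696289), 62.850318908691406)
1.25
```

```bash
python3 - <<'E'
import cv2
a=cv2.imread("pics/scene0.png")[125:205,350:460];b=cv2.imread("pics/side0.png")[135:215,370:480]
import numpy as np
cv2.imwrite("pics/trayz.png",np.hstack([cv2.resize(x,None,fx=3.6,fy=3.6,interpolation=cv2.INTER_CUBIC) for x in (a,b)]))
E
```

```text
(no output)
```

View pics/trayz.png

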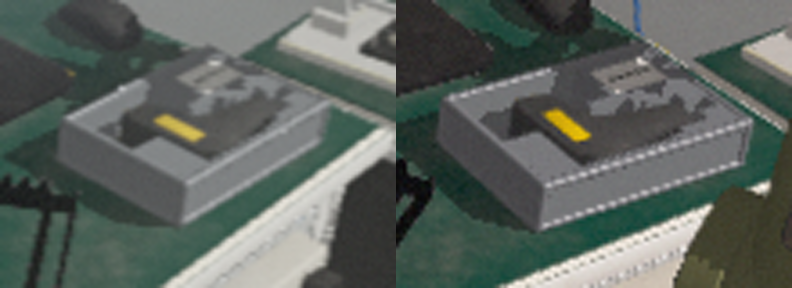

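```bash
cat >> h.py <<'E'
def plan(tp,trot,n=None,T=None,dmax=45,amax=8.0,trans_dec=0,cat=False):
    """rows from current measured pose to target (pos m, R matrix or euler)"""
    import json
    T=toolT(env.get_obs()) if T is None else T
    R1=np.array(trot) if np.ndim(trot)==2 else Ro.from_euler("xyz",trot,degrees=True).as_matrix()
    tp=np.array(tp,float);rv=Ro.from_matrix(T[:3,:3].T@R1).as_rotvec(degrees=True)
    d=tp-T[:3,3];m=int(np.ceil(max(np.linalg.norm(d)*1000/dmax,np.linalg.norm(rv)/amax,1)))
    n=max(n or 0,m);R=T[:3,:3].copy();p=T[:3,3].copy();rows=[]
    for i in range(n):
        tgt=T[:3,3]+d*(i+1)/n
        Rt=T[:3,:3]@Ro.from_rotvec(rv*(i+1)/n,degrees=True).as_matrix()
        s=np.round(R.T@(tgt-p)*1000,trans_dec);w=np.round(Ro.from_matrix(R.T@Rt).as_rotvec(degrees=True),1)
        p=p+R@s/1000;R=R@Ro.from_rotvec(w,degrees=True).as_matrix();s=s+0.;w=w+0.
        rows.append([s.tolist(),w.tolist()])
    for i in range(0,n,12): print(json.dumps(rows[i:i+12]).replace(" ","").replace(".0,",",").replace(".0]","]"))
    return rows
E
python3 - <<'E'
from h import *
plan([.385,-.335,.22],[-90,0,-41])
for uv in [(290,245),(330,215),(365,178),(262,262)]: print(uv,np.round(onz("scene",uv,0),3))
S=lambda u,v:(( u-396)/3.6+370,v/3.6+135)
for p in [(542,190),(440,103),(748,118),(655,45)]: print(np.round(onz("side",S(*p),.05),3))
E
```

```text
[[[-30,-6,33],[0,-3.8,0]],[[-28,-5,35],[0,-3.8,0]],[[-25,-6,36],[0,-3.8,0]],[[-23,-6,39],[0,-3.8,0]],[[-20,-6,39],[0,-3.8,0]],[[-17,-5,41],[0,-3.8,0]]]
(290, 245) [0.44  0.285 0.   ]
(330, 215) [0.452 0.107 0.   ]
(365, 178) [ 0.505 -0.13   0.   ]
(262, 262) [0.445 0.383 0.   ]
[ 0.378 -0.157  0.05 ]
[ 0.527 -0.164  0.05 ]
[ 0.373 -0.388  0.05 ]
[ 0.508 -0.403  0.05 ]
```

carry_out --targets '[[[-30,-6,33],[0,-3.8,0]],[[-28,-5,35],[0,-3.8,0]],[[-25,-6,36],[0,-3.8,0]],[[-23,-6,39],[0,-3.8,0]],[[-20,-6,39],[0,-3.8,0]],[[-17,-5,41],[0,-3.8,0]],[[0,0,0],[0,0,0]],[[0,0,0],[0,0,0]]]' --jaw 1

```text
time_s: 2.05
tool_pos: [0.3858, -0.3349, 0.2204]
tool_rot: [-90.1, -0.1, -40.9]
force: [-0.6, -0.9, -0.6]
grip_width: 0.0871
```

```bash
python3 - <<'E'
from h import *
o=env.get_obs();im=env.read_camera("wrist");cv2.imwrite("pics/w1.png",im[:,:,::-1]);np.save("T1.npy",toolT(o));print(o["tool_pos"],o["tool_rot"])
for l in ["tray","scanner","nose_grip"]:
    for q in env.outline_of("wrist",l)[:1]:print(l,q["p"],q["xy"],q["mask"].sum()); np.save(f"w1_{l}.npy",q["mask"])
E
```

```text
[ 0.38582655 -0.33486126  0.22036755] [-9.00506379e+01 -8.21334459e-02 -4.08923272e+01]
scanner 0.84 [321.7, 110.5] 6309
nose_grip 0.69 [324.6, 107.0] 6369
```

View pics/w1.png

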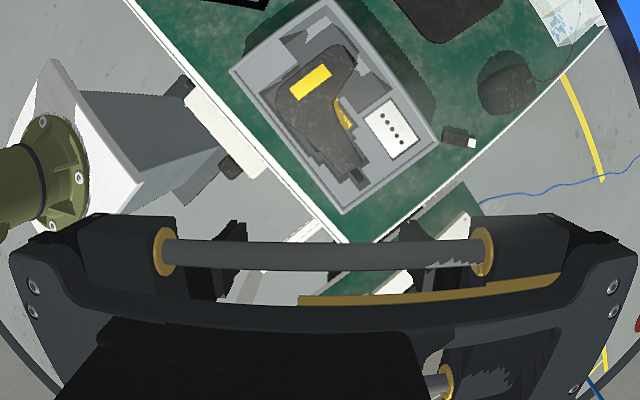

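The wrist picture shows the tray rim corners at about (332,0), (230,70), (341,212) and (440,142). The handle points lower-right (365,185), the trigger is at (343,113) and the nose is at upper right (345,60). I'll fit the pose next.

```bash
python3 - <<'E'
from h import *
T=np.load("T1.npy")
for uv in [(332,1),(230,70),(341,212),(440,142),(365,185),(343,113),(345,58)]: print(uv,np.round(onz("wrist",uv,.05,T),4))
im=cv2.imread("pics/w1.png")[0:220,215:455];cv2.imwrite("pics/w1z.png",cv2.resize(im,(720,600*660//660),interpolation=cv2.INTER_CUBIC)[:600])
E
```

```text
(332, 1) [ 0.5334 -0.1822  0.05  ]
(230, 70) [ 0.3852 -0.1654  0.05  ]
(341, 212) [ 0.3709 -0.3881  0.05  ]
(440, 142) [ 0.5234 -0.4008  0.05  ]
(365, 185) [ 0.4155 -0.381   0.05  ]
(343, 113) [ 0.4514 -0.2967  0.05  ]
(345, 58) [ 0.4966 -0.2479  0.05  ]
```

View pics/w1z.png

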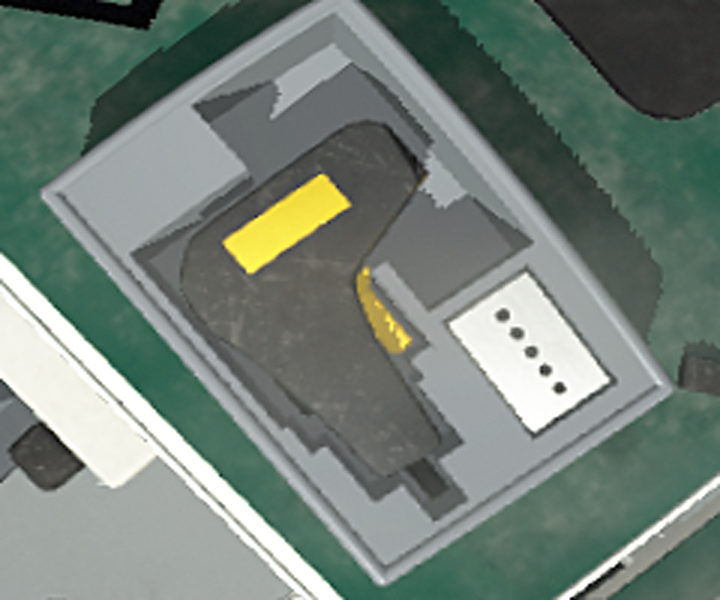

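```bash
python3 - <<'E'
from h import *
T=np.load("T1.npy")
loc=np.array([[113.5,-76],[113.5,76],[-113.5,76],[-113.5,-76]])/1000
uv=np.array([[331,0],[230.2,70.6],[342.7,211.5],[438.5,142.3]])
S=lambda u,v:(( u-396)/3.6+370,v/3.6+135)
us=np.array([S(440,103),S(542,190),S(748,118),S(655,45)])
def W(p,l,z): c,s=np.cos(p[2]),np.sin(p[2]);return np.c_[p[0]+c*l[:,0]-s*l[:,1],p[1]+s*l[:,0]+c*l[:,1],np.full(len(l),z)]
fw=lambda p:(wproj(T,W(p,loc,.05))-uv)
fs=lambda p:(proj("side",W(p,loc,.05))-us[[0,1,2,3]])
for n,f in (("w",lambda p:fw(p)[1:].ravel()),("s",lambda p:fs(p).ravel()),("both",lambda p:np.r_[fw(p)[1:].ravel(),fs(p).ravel()])):
    r=least_squares(f,[.45,-.28,1.5]);print(n,r.x[:2],np.degrees(r.x[2]),np.round(r.fun,1))
p=least_squares(lambda p:fw(p)[1:].ravel(),[.45,-.28,1.5]).x
im=cv2.imread("pics/w1.png")
pol=np.array([[-59,11],[-59,42],[0,49],[40,53],[80,30],[80,-40],[70,-56],[40,-56],[38,-45],[24,-8],[10,5],[0,5]])+[-18.5,6]
for l,z,col in ((loc,.05,(0,0,255)),(pol/1000,.049,(0,255,0))):
    q=wproj(T,W(p,l,z));cv2.polylines(im,[np.round(q*8).astype(np.int32)],True,col,1,cv2.LINE_AA,3)
cv2.imwrite("pics/w1o.png",cv2.resize(im[0:220,215:455],(720,600),interpolation=cv2.INTER_CUBIC))
E
```

```text
w [ 0.45400136 -0.28212644] 86.5690012176221 [-0.9 -1.1 -0.   1.8  1.  -0.6]
s [ 0.4470371  -0.27758942] 85.4907736522464 [ 0.8 -1.2 -0.2 -0.5  1.6  1.9 -2.4 -0.3]
both [ 0.45349162 -0.28203224] 86.493138658581 [-1.2 -1.  -0.5  2.1  0.6 -0.3  0.7 -2.1  0.4 -1.8  1.   0.2 -3.4 -1.6]
```

View pics/w1o.png

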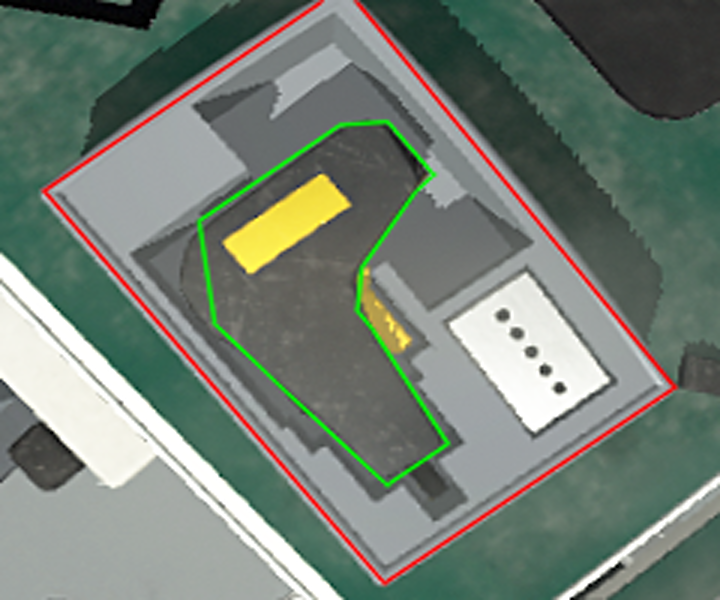

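The overlay fits: the tray is at (0.454,-0.282), yaw 86.5°, and the scanner's nose points to +x. I'll plan the nose grasp, and estimate the card pose from the fixed cameras.

```bash
python3 - <<'E'
from h import *
a=cv2.imread("pics/scene0.png")[175:315,130:310];b=cv2.imread("pics/side0.png")[165:305,130:310]
cv2.imwrite("pics/card.png",np.hstack([cv2.resize(x,None,fx=2.2,fy=3,interpolation=cv2.INTER_CUBIC) for x in (a,b)]))
plan([.486,-.246,.13],[-90,0,-83.5])
E
```

```text
[[[3,15,23],[0,7.1,0]],[[0,15,22],[0,7,0]],[[-3,15,23],[0,7.1,0]],[[-6,15,22],[0,7,0]],[[-8,14,21],[0,7.1,0]],[[-11,15,20],[0,7,0]]]
```

View pics/card.png

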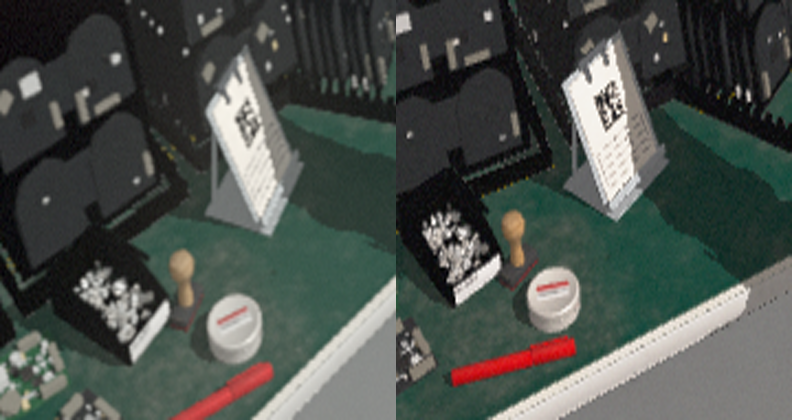

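```bash
cat >> h.py <<'E'
def cardpts(p,l,n=0.):
    # p=(x,y,psi) of code point, z .082 ; l: (side y, slope offset from code) m, n out of face along normal
    l=np.atleast_2d(l);t=np.radians(25);c,s=np.cos(p[2]),np.sin(p[2])
    f=np.array([c,s,0]);y=np.array([-s,c,0]);z=np.array([0,0,1.])
    up=f*np.sin(t)+z*np.cos(t);nor=-f*np.cos(t)+z*np.sin(t)
    h=p[3] if len(p)>3 else .082
    return np.array([p[0],p[1],h])+l[:,:1]*y+l[:,1:2]*up+n*nor
E
python3 - <<'E'
from h import *
Z1=lambda u,v:(u/2.2+130,v/3+175); Z2=lambda u,v:((u-396)/2.2+130,v/3+165)
loc=np.array([[0,0],[.053,.0515],[-.053,.0515],[-.053,-.0835],[.053,-.0835]])
us=np.array([Z2(611,105),Z2(563,75),Z2(620,36),Z2(665,158),Z2(610,217)])
uc=np.array([Z1(249,122),Z1(205,93),Z1(243,47),Z1(303,163),Z1(268,232)])
f=lambda p:np.r_[(proj("side",cardpts(p,loc))-us).ravel(),(proj("scene",cardpts(p,loc))-uc).ravel()]
r=least_squares(f,[.6,.33,.5]);print(r.x,np.degrees(r.x[2]));print(np.round(r.fun.reshape(-1,2),1))
E
```

```text
[0.54974566 0.35349844 0.43446006] 24.892727667253833
[[ 0.1 -0.1]
 [ 0.4  2.8]
 [ 1.7 -2.5]
 [-0.4 -1.5]
 [-0.7 -1.3]
 [ 0.3  0.1]
 [ 1.6  5.9]
 [ 3.2 -1. ]
 [-2.6 -1.5]
 [-3.1 -0.7]]
```

carry_out --targets '[[[3,15,23],[0,7.1,0]],[[0,15,22],[0,7,0]],[[-3,15,23],[0,7.1,0]],[[-6,15,22],[0,7,0]],[[-8,14,21],[0,7.1,0]],[[-11,15,20],[0,7,0]],[[0,0,0],[0,0,0]]]'

```text
time_s: 2.95
tool_pos: [0.4868, -0.2411, 0.1281]
tool_rot: [-90.1, 0.2, -83.3]
force: [-0.8, 0.6, 0.1]
grip_width: 0.0866
```

```bash
python3 - <<'E'
from h import *
o=env.get_obs();im=env.read_camera("wrist");cv2.imwrite("pics/w2.png",im[:,:,::-1]);T=toolT(o);print(o["tool_pos"],o["tool_rot"])
im=im[:,:,::-1].copy();p=[.454,-.282,np.radians(86.5)]
def W(p,l,z): c,s=np.cos(p[2]),np.sin(p[2]);return np.c_[p[0]+c*l[:,0]-s*l[:,1],p[1]+s*l[:,0]+c*l[:,1],np.full(len(l),z)]
loc=np.array([[113.5,-76],[113.5,76],[-113.5,76],[-113.5,-76]])/1000
pol=np.array([[-59,11],[-59,42],[0,49],[40,53],[80,30],[80,-40],[70,-56],[40,-56],[38,-45],[24,-8],[10,5],[0,5]])+[-18.5,6]
for l,z,col in ((loc,.05,(0,0,255)),(pol/1000,.049,(0,255,0))):
    q=wproj(T,W(p,l,z));cv2.polylines(im,[np.round(q*8).astype(np.int32)],True,col,1,cv2.LINE_AA,3)
cv2.imwrite("pics/w2o.png",im)
plan([.486,-.246,.052],[-90,0,-83.5],n=3)
E
```

```text
[ 0.48682371 -0.24106621  0.12811876] [-90.1302704    0.24422932 -83.25416304]
[[[1,26,0],[0,0.1,0]],[[1,25,0],[0.1,0.1,-0.1]],[[1,26,0],[0,0.1,0]]]
```

View pics/w2o.png

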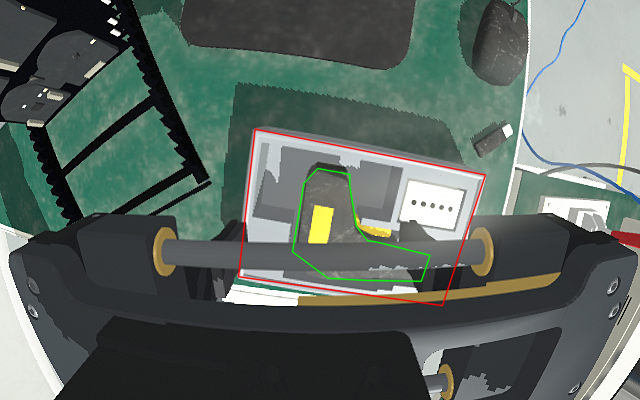

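The overlay matches tray and scanner again, so I descend partway.

carry_out --targets '[[[2,26,0],[0,0.2,0]],[[2,25,0],[0,0,0]],[[1,15,0],[0,0,0]],[[0,0,0],[0,0,0]],[[0,0,0],[0,0,0]]]'

```text
time_s: 3.5
tool_pos: [0.487, -0.2498, 0.0654]
tool_rot: [-90.0, -0.0, -83.6]
force: [0.1, -0.3, -0.3]
grip_width: 0.087
```

```bash
python3 - <<'E'
from h import *
o=env.get_obs();print(o["tool_pos"],o["tool_rot"],o["qpos"].round(1))
im=env.read_camera("wrist");cv2.imwrite("pics/w3.png",im[:,:,::-1])
plan([.486,-.246,.011],[-90,0,-83.5],n=4)
E
```

```text
[ 0.48700288 -0.2498467   0.06544316] [-8.99752862e+01 -3.04969285e-02 -8.35709699e+01] [ 42.9  12.5 -20.6 105.6   4.9  62.8 -63.1]
[[[-1,14,0],[0,0,0]],[[-1,14,-1],[0,0,0]],[[-1,13,0],[-0.1,0,0.1]],[[-1,14,0],[0,0,0]]]
```

View pics/w3.png

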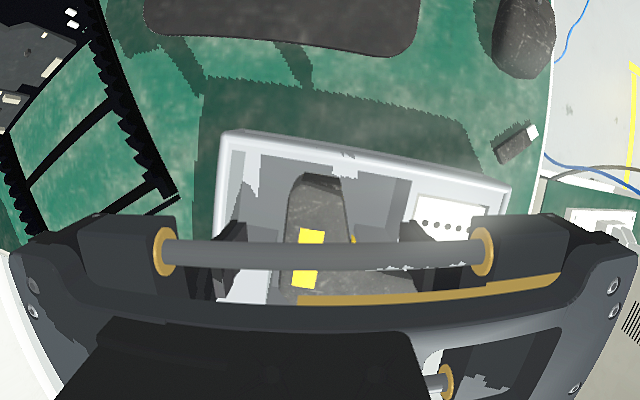

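Fingers at columns ~235 and ~408 straddle the nose (285–350), and both recesses are free. Going down.

carry_out --targets '[[[-1,14,0],[0,0,0]],[[-1,14,-1],[0,0,0]],[[-1,13,0],[0,0,0]],[[-1,13,0],[0,0,0]],[[0,0,0],[0,0,0]],[[0,0,0],[0,0,0]]]'

```text
time_s: 4.15
tool_pos: [0.4853, -0.2448, 0.0102]
tool_rot: [-90.0, 0.0, -83.5]
force: [-0.0, -0.8, 0.1]
grip_width: 0.0874
```

carry_out --targets '[[[0,0,0],[0,0,0]],[[0,0,0],[0,0,0]],[[0,0,0],[0,0,0]],[[0,0,0],[0,0,0]],[[0,0,0],[0,0,0]],[[0,0,0],[0,0,0]],[[0,0,0],[0,0,0]]]' --jaw 0 --squeeze 35

```text
time_s: 4.85
tool_pos: [0.4856, -0.245, 0.0108]
tool_rot: [-90.0, 0.0, -83.5]
force: [-0.3, 1.4, 4.1]
grip_width: 0.0391
```

carry_out --targets '[[[0,0,0],[0,0,0]],[[0,0,0],[0,0,0]],[[0,0,0],[0,0,0]]]'

```text
time_s: 5.15
tool_pos: [0.4873, -0.245, 0.0126]
tool_rot: [-89.8, -0.1, -83.5]
force: [-0.2, 2.8, 8.2]
grip_width: 0.0147
```

```bash
python3 - <<'E'
from h import *
o=env.get_obs();print(o["tool_pos"],o["tool_rot"],o["grip_width"],o["force"])
im=env.read_camera("wrist");cv2.imwrite("pics/w4.png",im[:,:,::-1])
E
```

```text
[ 0.48730008 -0.24496652  0.012626  ] [-8.98374161e+01 -6.46180240e-02 -8.35074612e+01] 0.014698780373204356 [-0.16214093  2.7813514   8.16956291]
```

View pics/w4.png

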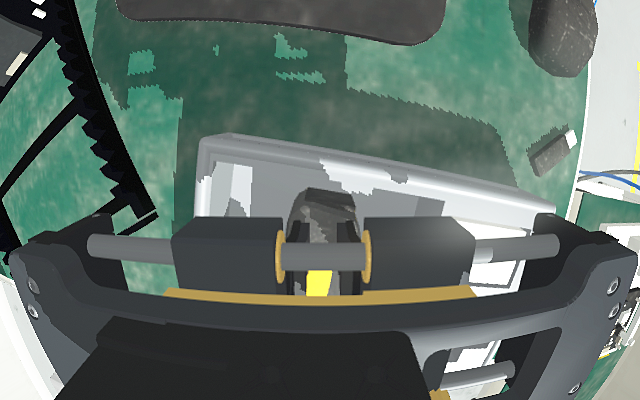

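```bash
python3 - <<'E'
from h import *
o=env.get_obs();T=toolT(o);im=cv2.imread("pics/w4.png");p=[.454,-.282,np.radians(86.5)]
def W(p,l,z): c,s=np.cos(p[2]),np.sin(p[2]);return np.c_[p[0]+c*l[:,0]-s*l[:,1],p[1]+s*l[:,0]+c*l[:,1],np.full(len(l),z)]
loc=np.array([[113.5,-76],[113.5,76],[-113.5,76],[-113.5,-76]])/1000
pol=np.array([[-59,11],[-59,42],[0,49],[40,53],[80,30],[80,-40],[70,-56],[40,-56],[38,-45],[24,-8],[10,5],[0,5]])+[-18.5,6]
for l,z,col in ((loc,.05,(0,0,255)),(pol/1000,.049,(0,255,0))):
    q=wproj(T,W(p,l,z));cv2.polylines(im,[np.round(q*8).astype(np.int32)],True,col,1,cv2.LINE_AA,3)
a=env.read_camera("scene")[125:205,350:460,::-1];b=env.read_camera("side")[135:215,370:480,::-1]
z=np.hstack([cv2.resize(x,None,fx=3.6,fy=3.6,interpolation=cv2.INTER_CUBIC) for x in (a,b)])
w=cv2.resize(im[130:310,180:560],(792,300))
cv2.imwrite("pics/chk.png",np.vstack([z,w]))
E
```

```text
(no output)
```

View pics/chk.png

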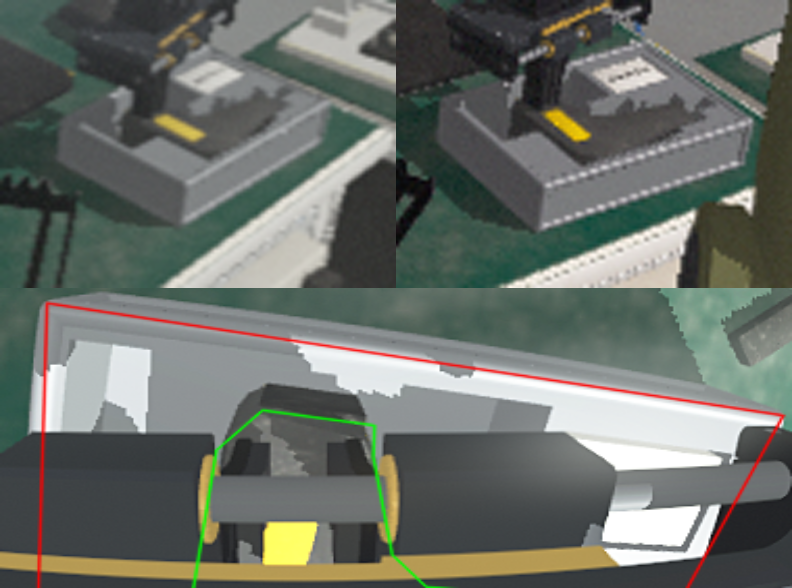

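```bash
python3 - <<'E'
import cv2
im=cv2.imread("pics/w4.png")[170:310,250:400];cv2.imwrite("pics/w4z.png",cv2.resize(im,(640,597),interpolation=cv2.INTER_NEAREST))
E
```

```text
(no output)
```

View pics/w4z.png

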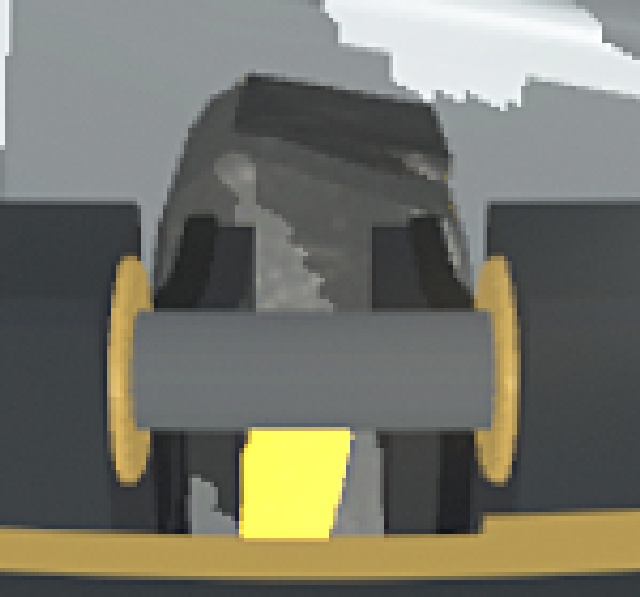

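```bash
python3 - <<'E'
from h import *
o=env.get_obs();t=o["tool_pos"];print(t,o["grip_width"],o["force"])
out=[]
for c,(y0,x0) in (("scene",(115,360)),("side",(125,380))):
    im=env.read_camera(c)[:,:,::-1].copy()
    im=cv2.resize(im[y0:y0+75,x0:x0+66],None,fx=6,fy=6,interpolation=cv2.INTER_NEAREST)
    for z in (t[2],.05,.082,.12):
        u=(proj(c,[t[0],t[1],z])[0]-[x0,y0])*6
        cv2.circle(im,tuple(np.round(u).astype(int)),3,(0,0,255),-1)
    out.append(im)
cv2.imwrite("pics/fz.png",np.hstack(out))
E
```

```text
[ 0.48748242 -0.24517985  0.01264295] 0.0045448649434367714 [-0.17225461  1.06880062  7.01955822]
```

View pics/fz.png

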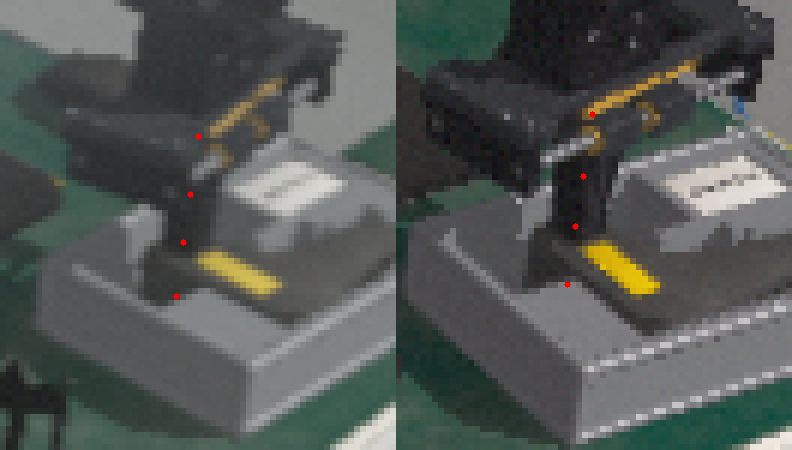

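Odd: the jaws have closed to 4.5 mm, so the nose isn't held. I'll open, back out and see how the scanner lies.

carry_out --targets '[[[0,0,0],[0,0,0]],[[0,0,0],[0,0,0]],[[0,0,0],[0,0,0]],[[0,0,0],[0,0,0]]]' --jaw 1

```text
time_s: 5.8
tool_pos: [0.4873, -0.2464, 0.0126]
tool_rot: [-89.8, -0.2, -83.5]
force: [0.5, -1.3, 6.4]
grip_width: 0.0259
```

```bash
python3 - <<'E'
from h import *
o=env.get_obs();T=toolT(o);print(o["tool_pos"],o["grip_width"],o["force"])
im=env.read_camera("wrist")[:,:,::-1].copy();a=env.read_camera("scene")[115:190,360:426,::-1];b=env.read_camera("side")[125:200,380:446,::-1]
z=np.hstack([cv2.resize(x,None,fx=6,fy=4,interpolation=cv2.INTER_NEAREST) for x in (a,b)])
cv2.imwrite("pics/c2.png",np.vstack([z,cv2.resize(im[130:310,180:560],(792,290))]))
E
```

```text
[ 0.48733753 -0.24637346  0.01261363] 0.025906426198530074 [ 0.47289179 -1.30829349  6.35208639]
```

View pics/c2.png

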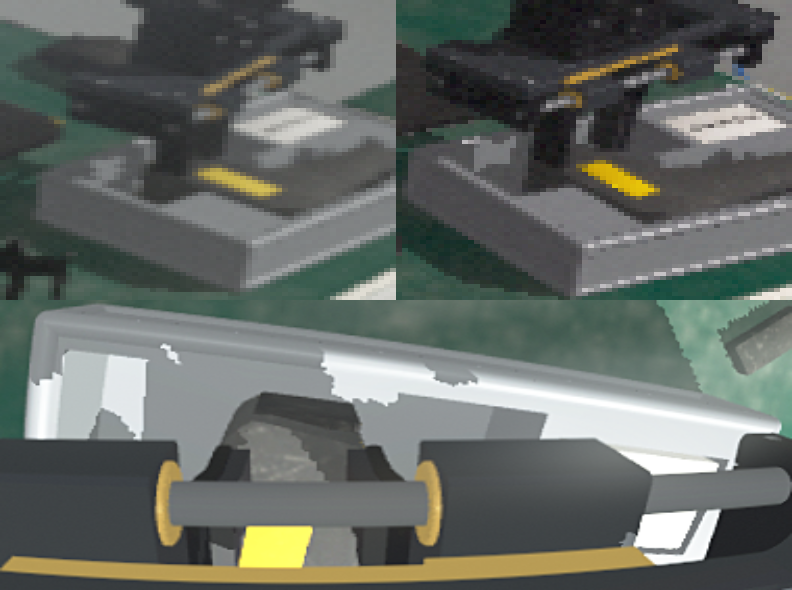

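carry_out --targets '[[[0,0,0],[0,0,0]],[[0,0,0],[0,0,0]],[[0,0,0],[0,0,0]],[[0,0,0],[0,0,0]],[[0,0,0],[0,0,0]],[[0,0,0],[0,0,0]],[[0,0,0],[0,0,0]]]' --jaw 1

```text
time_s: 6.65
tool_pos: [0.4855, -0.245, 0.0107]
tool_rot: [-90.0, 0.0, -83.5]
force: [0.0, 0.3, -0.1]
grip_width: 0.0854
```

```bash
python3 - <<'E'
from h import *
o=env.get_obs();T=toolT(o);print(o["tool_pos"],o["grip_width"],o["force"])
im=env.read_camera("wrist")[:,:,::-1].copy();a=env.read_camera("scene")[115:190,360:426,::-1];b=env.read_camera("side")[125:200,380:446,::-1]
z=np.hstack([cv2.resize(x,None,fx=6,fy=4,interpolation=cv2.INTER_NEAREST) for x in (a,b)])
cv2.imwrite("pics/c3.png",np.vstack([z,cv2.resize(im[130:310,180:560],(792,290))]))
E
```

```text
[ 0.48545265 -0.24501958  0.01067218] 0.08539659467007729 [ 0.02392171  0.26173146 -0.06128733]
```

View pics/c3.png

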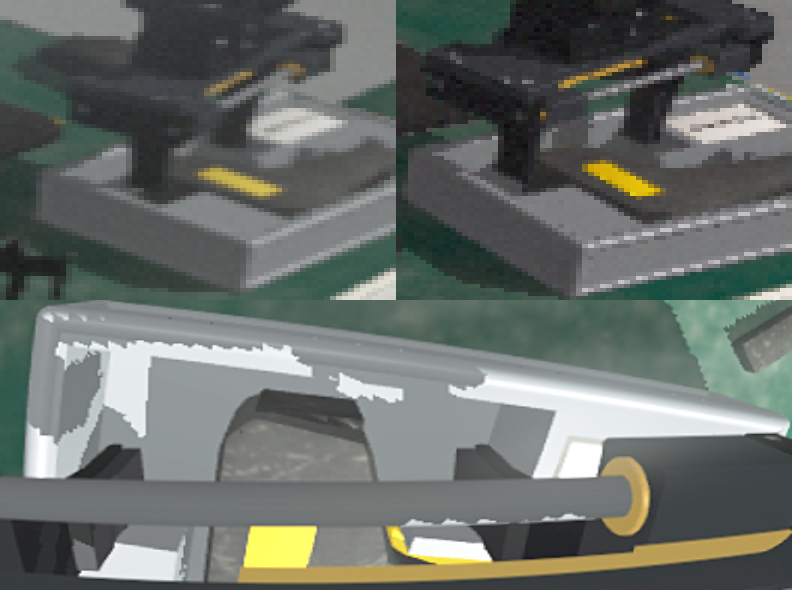

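```bash
python3 - <<'E'
from h import *
o=env.get_obs();T=toolT(o)
for z in (.0107,.03,.05,.07):
    P=T[:3,3]-T[:3,0]*.051;P[2]=z;Q=T[:3,3]+T[:3,0]*.051;Q[2]=z
    print(z,proj("side",P)[0],proj("side",Q)[0],proj("scene",P)[0],wproj(T,P)[0],wproj(T,P+T[:3,2]*.0095)[0])
a=env.read_camera("side");cv2.imwrite("pics/s5.png",cv2.resize(a[125:200,375:450,::-1],None,fx=8,fy=8,interpolation=cv2.INTER_NEAREST))
E
```

```text
0.0107 [397.60688193 178.31641474] [419.4646966  168.10076248] [382.42455062 171.03227542] [248.15497347 217.44728059] [247.24324583 204.21486814]
0.03 [398.28649136 173.34721748] [420.27431232 163.21879733] [383.02547835 166.36004873] [241.29896917 227.0887457 ] [240.13875378 212.76931465]
0.05 [399.00110174 168.1220988 ] [421.12522932 158.08778637] [383.65830917 161.43977486] [232.8458284  239.08707087] [231.32307869 223.48183151]
0.07 [399.72648385 162.81821888] [421.98855865 152.88192932] [384.30168186 156.43753764] [222.63769052 253.74473365] [220.58750458 236.67741365]
```

View pics/s5.png

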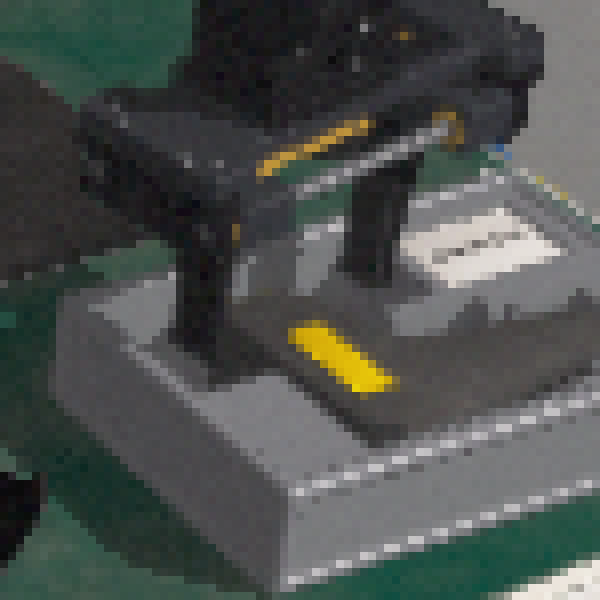

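Nothing resisted the closing, and an 8 N upward force suggests the fingertips slid over the scanner's top. The fingers may end well short of the stated TCP. I'll probe downward gently with open jaws.

carry_out --targets '[[[0,2,0],[0,0,0]],[[0,2,0],[0,0,0]],[[0,2,0],[0,0,0]],[[0,0,0],[0,0,0]]]'

```text
time_s: 7.25
tool_pos: [0.4852, -0.2449, 0.0043]
tool_rot: [-90.0, 0.0, -83.5]
force: [0.6, 0.9, 1.0]
grip_width: 0.087
```

```bash
python3 - <<'E'
from h import *
o=env.get_obs();print(o["tool_pos"],o["force"])
a=cv2.imread("pics/w0.png") if 0 else cv2.imread("pics/wrist0.png")
cv2.imwrite("pics/f0.png",cv2.resize(a[200:310,190:460],None,fx=2.9,fy=2.9,interpolation=cv2.INTER_NEAREST))
E
```

```text
[ 0.48515426 -0.24489148  0.00427799] [0.59120057 0.90903126 0.99021931]
```

View pics/f0.png

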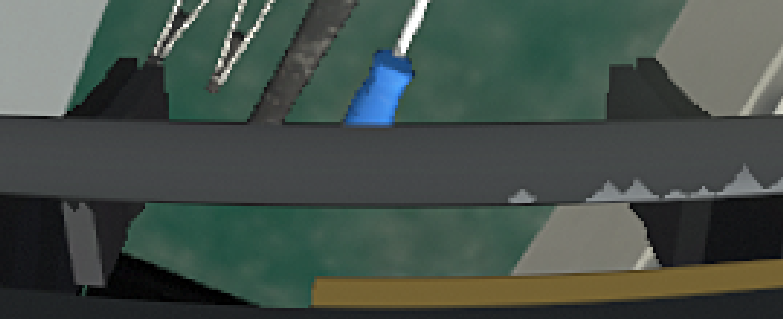

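The inner tip edges at wrist columns 248/400 and row 220 are 87 mm apart. That puts them about 174 mm from the camera, so the real tips end ~36 mm short of the stated TCP. It agrees with the contact on the scanner's top, and with finding no contact at TCP z = 4 mm. The effective grasp point is ~55 mm behind the TCP, so I go down to TCP z ≈ −0.025.

carry_out --targets '[[[0,6,0],[0,0,0]],[[0,6,0],[0,0,0]],[[0,5,0],[0,0,0]],[[0,0,0],[0,0,0]]]'

```text
time_s: 7.65
tool_pos: [0.4847, -0.2447, -0.0134]
tool_rot: [-90.1, 0.1, -83.5]
force: [0.0, -0.0, -0.2]
grip_width: 0.0867
```

carry_out --targets '[[[0,4,0],[0,0,0]],[[0,4,0],[0,0,0]],[[0,4,0],[0,0,0]],[[0,0,0],[0,0,0]],[[0,0,0],[0,0,0]]]'

```text
time_s: 8.15
tool_pos: [0.4855, -0.245, -0.0243]
tool_rot: [-90.0, 0.0, -83.5]
force: [-1.2, 0.3, 0.2]
grip_width: 0.0867
```

No contact, which confirms it. Closing.

carry_out --targets '[[[0,0,0],[0,0,0]],[[0,0,0],[0,0,0]],[[0,0,0],[0,0,0]],[[0,0,0],[0,0,0]],[[0,0,0],[0,0,0]],[[0,0,0],[0,0,0]],[[0,0,0],[0,0,0]],[[0,0,0],[0,0,0]]]' --jaw 0 --squeeze 35

```text
time_s: 8.95
tool_pos: [0.4854, -0.245, -0.0242]
tool_rot: [-90.0, 0.0, -83.5]
force: [-0.9, -0.3, 0.5]
grip_width: 0.0462
```

```bash
python3 - <<'E'
from h import *
o=env.get_obs();print(o["tool_pos"],o["tool_rot"],o["force"],o["grip_width"],o["qpos"].round(1))
im=env.read_camera("wrist")[:,:,::-1];cv2.imwrite("pics/w5.png",im[100:320,150:500])
E
```

```text
[ 0.4854369  -0.24498449 -0.02422649] [-9.00107622e+01  2.90252850e-03 -8.35320210e+01] [-0.90304879 -0.33523233  0.48166178] 0.046160007204672227 [ 41.6  18.5 -20.  110.    7.8  52.7 -65.8]
```

View pics/w5.png

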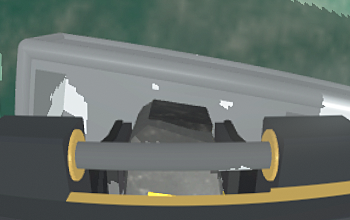

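Width 46.2 mm matches the nose, so it is gripped. I lift it, first slowly.

carry_out --targets '[[[0,-5,0],[0,0,0]],[[0,-10,0],[0,0,0]],[[0,-15,0],[0,0,0]],[[0,-20,0],[0,0,0]],[[0,-25,0],[0,0,0]],[[0,-30,0],[0,0,0]],[[0,-30,0],[0,0,0]],[[0,-20,0],[0,0,0]],[[0,-10,0],[0,0,0]],[[0,0,0],[0,0,0]]]'

```text
time_s: 10.0
tool_pos: [0.4866, -0.2455, 0.143]
tool_rot: [-89.8, -0.1, -83.5]
force: [-0.3, -0.4, -2.1]
grip_width: 0.0461
```

```bash
python3 - <<'E'
from h import *
o=env.get_obs();print(o["tool_pos"],o["tool_rot"],o["force"],o["grip_width"])
a=env.read_camera("side")[:,:,::-1].copy();s=env.read_camera("scene")[:,:,::-1]
b=cv2.imread("pics/side0.png")[150:260,180:400].copy()
cv2.imwrite("pics/l1.png",np.vstack([np.hstack([cv2.resize(a[60:220,330:530],None,fx=2,fy=1.8),cv2.resize(s[60:220,310:510],None,fx=2,fy=1.8)]),cv2.resize(b,(800,300),interpolation=cv2.INTER_CUBIC)]))
E
```

```text
[ 0.48662364 -0.24551387  0.14295303] [-89.82777165  -0.13917037 -83.52677874] [-0.28302041 -0.36377757 -2.14394809] 0.04610453678076416
```

View pics/l1.png

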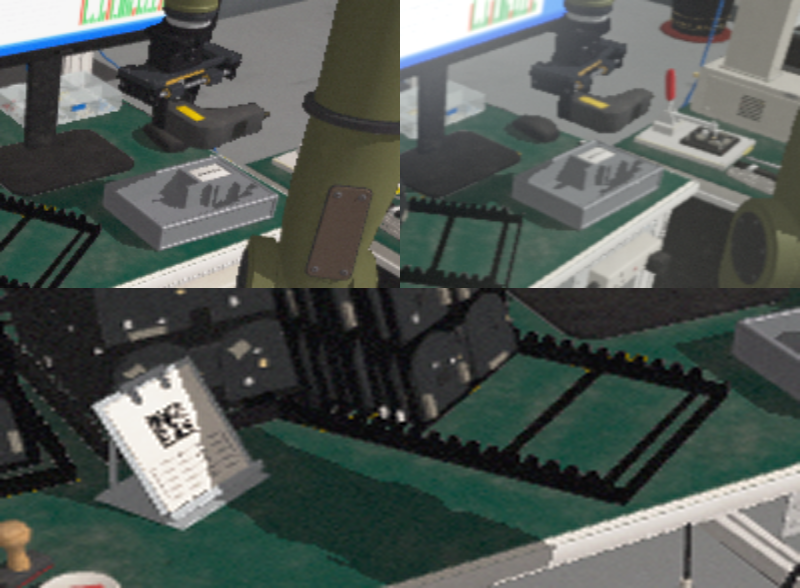

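```bash
python3 - <<'E'
from h import *
B=lambda u,v:(u/3.636+180,150+(v-288)/2.727)
for n,p in dict(framecorner=(628,502),frameleft=(290,408),framemid=(460,458),base_fl=(180,528),base_fr=(268,470),base_l=(97,498),edge=(400,583),edge2=(550,543)).items(): print(n,np.round(onz("side",B(*p),.0),3))
c=np.array([.55,.353]);ps=np.radians(25)
f=np.array([np.cos(ps),np.sin(ps)]);l=np.array([-f[1],f[0]])
for g in ([.43,.22],[.42,.24]):
  for yaw in (115,100,90,130):
    y=np.radians(yaw);X=np.array([np.cos(y),np.sin(y)]);Y=np.array([-X[1],X[0]])
    P=lambda a,b:np.round(np.array(g)+X*a/1000+Y*(b-25)/1000,3)
    print(g,yaw,"cable",P(-80,26),"hend",P(-59,42),"rear",P(40,53),P(80,53),"nose",P(38,-56),P(80,-56),"grip",P(56,-36))
E
```

```text
framecorner [0.356 0.064 0.   ]
frameleft [0.634 0.221 0.   ]
framemid [0.484 0.141 0.   ]
base_fl [0.491 0.381 0.   ]
base_fr [0.542 0.284 0.   ]
base_l [ 0.566  0.418 -0.   ]
edge [0.339 0.274 0.   ]
edge2 [0.333 0.15  0.   ]
[0.43, 0.22] 115 cable [0.463 0.147] hend [0.44  0.159] rear [0.388 0.244] [0.371 0.281] nose [0.487 0.289] [0.47  0.327] grip [0.462 0.297]
[0.43, 0.22] 100 cable [0.443 0.141] hend [0.424 0.159] rear [0.395 0.255] [0.389 0.294] nose [0.503 0.271] [0.496 0.313] grip [0.48  0.286]
[0.43, 0.22] 90 cable [0.429 0.14 ] hend [0.413 0.161] rear [0.402 0.26 ] [0.402 0.3  ] nose [0.511 0.258] [0.511 0.3  ] grip [0.491 0.276]
[0.43, 0.22] 130 cable [0.481 0.158] hend [0.455 0.164] rear [0.383 0.233] [0.357 0.263] nose [0.468 0.301] [0.441 0.333] grip [0.441 0.302]
[0.42, 0.24] 115 cable [0.453 0.167] hend [0.43  0.179] rear [0.378 0.264] [0.361 0.301] nose [0.477 0.309] [0.46  0.347] grip [0.452 0.317]
[0.42, 0.24] 100 cable [0.433 0.161] hend [0.414 0.179] rear [0.385 0.275] [0.379 0.314] nose [0.493 0.291] [0.486 0.333] grip [0.47  0.306]
[0.42, 0.24] 90 cable [0.419 0.16 ] hend [0.403 0.181] rear [0.392 0.28 ] [0.392 0.32 ] nose [0.501 0.278] [0.501 0.32 ] grip [0.481 0.296]
[0.42, 0.24] 130 cable [0.471 0.178] hend [0.445 0.184] rear [0.373 0.253] [0.347 0.283] nose [0.458 0.321] [0.431 0.353] grip [0.431 0.322]
```

The scanner hangs level. I plan the carry over the rack's robot side, to a lay-down spot with trigger_grip ≈ (0.42,0.21) and own yaw 100°, i.e. tool at the nose (0.470,0.276) with yaw −70.

```bash
python3 - <<'E'
from h import *
T=toolT(env.get_obs())
plan([.47,-.12,.26],[-90,0,-83.5],dmax=40)
T[:3,3]=[.47,-.12,.26];T[:3,:3]=Ro.from_euler("xyz",[-90,0,-83.5],degrees=True).as_matrix()
plan([.47,.276,.26],[-90,0,-70],T=T,dmax=42)
E
```

```text
[[[-25,-24,0],[0,0,0]],[[-25,-24,0],[0,0,0]],[[-25,-24,-1],[0,0,0]],[[-26,-24,0],[0,0,0]],[[-25,-24,0],[0.1,0,0]]]
[[[-39,0,4],[0,-1.3,0]],[[-40,0,6],[0,-1.4,0]],[[-39,0,6],[0,-1.3,0]],[[-39,0,7],[0,-1.4,0]],[[-38,0,9],[0,-1.3,0]],[[-39,0,9],[0,-1.4,0]],[[-38,0,10],[0,-1.3,0]],[[-38,0,10],[0,-1.4,0]],[[-38,0,12],[0,-1.3,0]],[[-38,0,13],[0,-1.4,0]]]
```

carry_out --targets '[[[-15,-24,0],[0,0,0]],[[-25,-24,0],[0,0,0]],[[-28,-24,0],[0,0,0]],[[-30,-24,0],[0,0,0]],[[-30,-24,0],[0,0,0]]]'

```text
time_s: 10.6
tool_pos: [0.47, -0.1166, 0.26]
tool_rot: [-90.1, 0.1, -83.5]
force: [1.2, -0.1, -1.4]
grip_width: 0.0462
```

carry_out --targets '[[[-39,0,4],[0,-1.3,0]],[[-40,0,6],[0,-1.4,0]],[[-39,0,6],[0,-1.3,0]],[[-39,0,7],[0,-1.4,0]],[[-38,0,9],[0,-1.3,0]],[[-39,0,9],[0,-1.4,0]],[[-38,0,10],[0,-1.3,0]],[[-38,0,10],[0,-1.4,0]],[[-38,0,12],[0,-1.3,0]],[[-36,0,13],[0,-1.4,0]],[[0,0,0],[0,0,0]],[[0,0,0],[0,0,0]]]'

```text
time_s: 11.8
tool_pos: [0.4709, 0.2771, 0.2591]
tool_rot: [-90.2, 0.0, -69.9]
force: [0.1, -0.1, -1.9]
grip_width: 0.0461
```

```bash
python3 - <<'E'
from h import *
o=env.get_obs();print(o["tool_pos"],o["tool_rot"],o["force"],o["grip_width"],o["qpos"].round(1),o["time_s"])
im=env.read_camera("wrist")[:,:,::-1];cv2.imwrite("pics/w6.png",im);np.save("T6.npy",toolT(o))
for l in ["code","job_card"]:
    for q in env.outline_of("wrist",l)[:1]:print(l,q["p"],q["xy"],q["mask"].sum()); np.save(f"w6_{l}.npy",q["mask"])
plan([.47,.276,.06],[-90,0,-70],dmax=40)
E
```

```text
[0.47093656 0.27709098 0.2591185 ] [-9.01777933e+01  2.58949075e-02 -6.98809639e+01] [ 0.13225752 -0.0624257  -1.93073914] 0.046086085915469206 [  13.2    8.6  -51.3   89.8    6.7   85.  -108.2] 11.8
code 0.69 [287.8, 85.6] 5557
[[[0,40,0],[0,0,0]],[[-1,40,-1],[0,-0.1,0]],[[0,40,0],[0,0,0]],[[-1,40,0],[0.1,0,0]],[[0,40,-1],[0,-0.1,0.1]]]
```

View pics/w6.png

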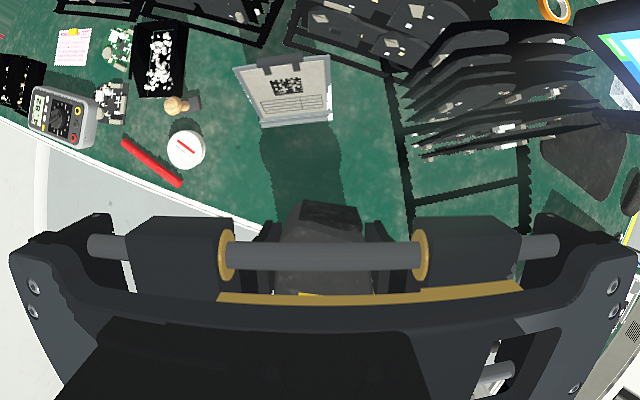

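The code shows at (287,86) with the card around it, and the nose still sits in the jaws. I zoom in to refine the card pose.

```bash
python3 - <<'E'
import cv2
a=cv2.imread("pics/w6.png")[40:140,215:345];cv2.imwrite("pics/w6z.png",cv2.resize(a,(780,600),interpolation=cv2.INTER_CUBIC))
E
```

```text
(no output)
```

View pics/w6z.png

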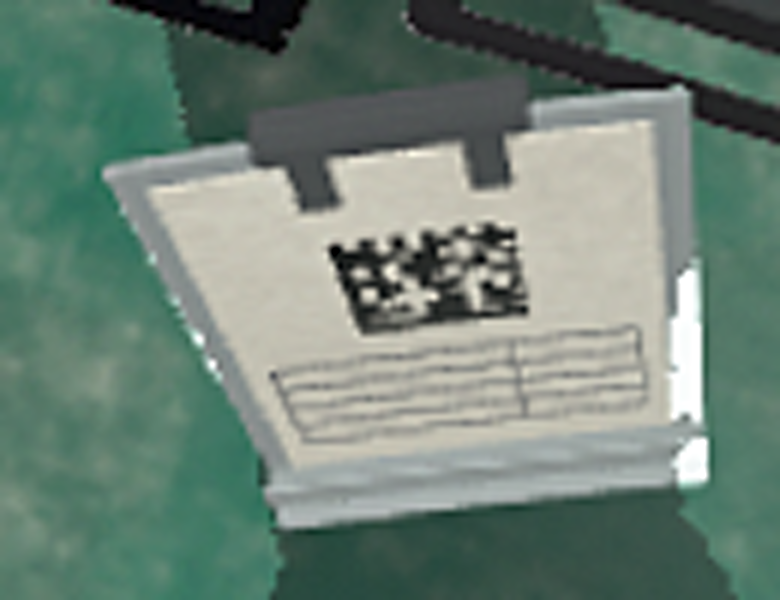

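carry_out --targets '[[[0,30,0],[0,0,0]],[[-1,40,-1],[0,0,0]],[[0,40,0],[0,0,0]],[[-1,40,0],[0,0,0]],[[0,40,0],[0,0,0]],[[0,10,0],[0,0,0]],[[0,0,0],[0,0,0]]]'

```text
time_s: 12.65
tool_pos: [0.4698, 0.2764, 0.0596]
tool_rot: [-90.2, -0.0, -70.1]
force: [1.2, 1.0, -1.2]
grip_width: 0.0465
```

```bash
python3 - <<'E'
from h import *
T=np.load("T6.npy")
Z=lambda p:np.array(p)/6+[215,40]-[.4,.4]
uv=np.array([Z(p) for p in [(332,245),(513,226),(527,313),(362,333),(103,172),(690,88)]])
loc=np.array([[18,18],[-18,18],[-18,-18],[18,-18],[53,51.5],[-53,51.5]])/1000
for n,sel,free in (("code",slice(0,4),0),("all",slice(0,6),0),("all+h",slice(0,6),1)):
    f=lambda p:(wproj(T,cardpts(p,loc[sel]))-uv[sel]).ravel()
    r=least_squares(f,[.55,.353,.43]+([.082] if free else []));print(n,r.x,np.degrees(r.x[2]),np.round(r.fun,1))
E
```

```text
code [0.55436282 0.35315365 0.43173513] 24.736600688781035 [-0.6 -0.   0.2 -0.2  0.7  0.3 -0.2 -0.1]
all [0.55522551 0.35349052 0.45474566] 26.055007151937485 [-0.7 -0.4 -0.  -1.3  0.8 -0.7 -0.1 -0.5 -0.1  1.1  0.2  1.6]
all+h [0.555159   0.35336435 0.45464286 0.08281323] 26.049117248261933 [-0.8 -0.4  0.  -1.3  0.8 -0.7 -0.1 -0.5 -0.3  1.1  0.3  1.6]
```

carry_out --targets '[[[0,20,0],[0,0,0]],[[0,30,0],[0,0,0]],[[0,20,0],[0,0,0]],[[0,10,0],[0,0,0]],[[0,3,0],[0,0,0]],[[0,0,0],[0,0,0]],[[0,0,0],[0,0,0]]]'

```text
time_s: 13.35
tool_pos: [0.4716, 0.2788, -0.0207]
tool_rot: [-89.9, 0.0, -70.0]
force: [0.1, -0.5, -1.5]
grip_width: 0.0461
```

carry_out --targets '[[[0,3,0],[0,0,0]],[[0,2,0],[0,0,0]],[[0,2,0],[0,0,0]],[[0,1,0],[0,0,0]],[[0,0,0],[0,0,0]],[[0,0,0],[0,0,0]]]'

```text
time_s: 13.95
tool_pos: [0.4707, 0.2783, -0.0293]
tool_rot: [-90.0, -0.0, -70.0]
force: [-2.9, -1.3, 7.4]
grip_width: 0.0464
```

Contact at 7 N, exactly at the predicted height. Opening the jaws.

carry_out --targets '[[[0,0,0],[0,0,0]],[[0,0,0],[0,0,0]],[[0,0,0],[0,0,0]],[[0,0,0],[0,0,0]],[[0,0,0],[0,0,0]],[[0,0,0],[0,0,0]],[[0,0,0],[0,0,0]]]' --jaw 1

```text
time_s: 14.65
tool_pos: [0.4703, 0.2782, -0.0304]
tool_rot: [-90.0, -0.0, -70.0]
force: [-0.4, 0.3, 0.3]
grip_width: 0.0856
```

carry_out --targets '[[[0,-15,0],[0,0,0]],[[0,-30,0],[0,0,0]],[[0,-40,0],[0,0,0]],[[0,-40,0],[0,0,0]],[[0,-40,0],[0,0,0]],[[0,-40,0],[0,0,0]],[[0,-10,0],[0,0,0]]]'

```text
time_s: 15.35
tool_pos: [0.4723, 0.2803, 0.1906]
tool_rot: [-89.5, 0.0, -70.0]
force: [0.4, 0.6, 0.5]
grip_width: 0.0873
```

```bash
python3 - <<'E'
from h import *
o=env.get_obs();print(o["tool_pos"],o["tool_rot"],o["force"],o["grip_width"],o["qpos"].round(1),o["time_s"])
T=toolT(o)
plan([.36,.13,.20],[-90,0,-10])
# predicted pose of scanner
yaw=np.radians(100);X=np.array([np.cos(yaw),np.sin(yaw)]);Y=np.array([-X[1],X[0]]);print(np.array([.4706,.2782])-X*.056-Y*-.036)
E
```

```text
[0.47231626 0.28028871 0.19062075] [-8.95079863e+01  3.33195173e-03 -6.99855696e+01] [0.42340272 0.60641931 0.50135103] 0.08725199308528381 [  13.1   10.4  -51.8   96.2    8.5   76.9 -110. ] 15.35
[[[13,-1,-20],[-0.1,-7.5,0]],[[10,-2,-21],[0,-7.5,0.1]],[[7,-1,-22],[-0.1,-7.5,0]],[[5,-1,-23],[0,-7.5,0]],[[1,-2,-23],[-0.1,-7.5,0.1]],[[-2,-1,-24],[0,-7.5,0]],[[-4,-1,-23],[-0.1,-7.5,0]],[[-8,-1,-22],[-0.1,-7.5,0.1]]]
[0.44487122 0.21679943]
```

```bash
python3 - <<'E'
from h import *
plan([.435,.10,.19],[-90,0,10])
E
```

```text
[[[16,0,-10],[0,-8,0]],[[14,0,-11],[-0.1,-8,0.1]],[[12,0,-14],[0,-8,0]],[[11,0,-15],[-0.1,-8,0]],[[8,0,-17],[0,-8,0.1]],[[6,0,-17],[0,-8,0]],[[3,0,-18],[-0.1,-8,0]],[[1,0,-19],[0,-8,0.1]],[[-2,0,-18],[-0.1,-8,0]],[[-5,0,-18],[0,-8,0]]]
```

carry_out --targets '[[[16,0,-10],[0,-8,0]],[[14,0,-11],[0,-8,0]],[[12,0,-14],[0,-8,0]],[[11,0,-15],[0,-8,0]],[[8,0,-17],[0,-8,0]],[[6,0,-17],[0,-8,0]],[[3,0,-18],[0,-8,0]],[[1,0,-19],[0,-8,0]],[[-2,0,-18],[0,-8,0]],[[-5,0,-18],[0,-8,0]],[[0,0,0],[0,0,0]],[[0,0,0],[0,0,0]]]'

```text
time_s: 16.55
tool_pos: [0.4324, 0.0981, 0.1849]
tool_rot: [-90.0, -0.0, 9.8]
force: [0.3, -0.3, -0.2]
grip_width: 0.0871
```

```bash
cat >> h.py <<'E'
def W(p,l,z): 
    l=np.array(l,float);c,s=np.cos(p[2]),np.sin(p[2]);return np.c_[p[0]+c*l[:,0]-s*l[:,1],p[1]+s*l[:,0]+c*l[:,1],np.full(len(l),z)]
pol=np.array([[-59,11],[-59,42],[0,49],[40,53],[80,30],[80,-40],[70,-56],[40,-56],[38,-45],[24,-8],[10,5],[0,5]])/1000
E
python3 - <<'E'
from h import *
o=env.get_obs();print(o["tool_pos"],o["tool_rot"],o["qpos"].round(1),o["time_s"])
im=env.read_camera("wrist")[:,:,::-1].copy();T=toolT(o);np.save("T7.npy",T);cv2.imwrite("pics/w7.png",im)
for l in ["code","scanner"]:
    for q in env.outline_of("wrist",l)[:1]:print(l,q["p"],q["xy"],q["mask"].sum()); np.save(f"w7_{l}.npy",q["mask"])
p=[.4449,.2168,np.radians(100)]
cv2.polylines(im,[np.round(wproj(T,W(p,pol,.044))*8).astype(np.int32)],True,(0,255,0),1,cv2.LINE_AA,3)
cv2.polylines(im,[np.round(wproj(T,cardpts([.5548,.3533,np.radians(25.7)],np.array([[18,18],[-18,18],[-18,-18],[18,-18]])/1000))*8).astype(np.int32)],True,(0,0,255),1,cv2.LINE_AA,3)
cv2.imwrite("pics/w7o.png",im)
E
```

```text
[0.43235945 0.09807156 0.18490021] [-8.99997603e+01 -2.43324064e-02  9.80268737e+00] [ 30.8  -7.4 -42.8 109.4  -5.1  76.   -0.8] 16.55
code 0.96 [461.4, 15.8] 2798
scanner 0.93 [335.8, 52.4] 7453
```

View pics/w7o.png

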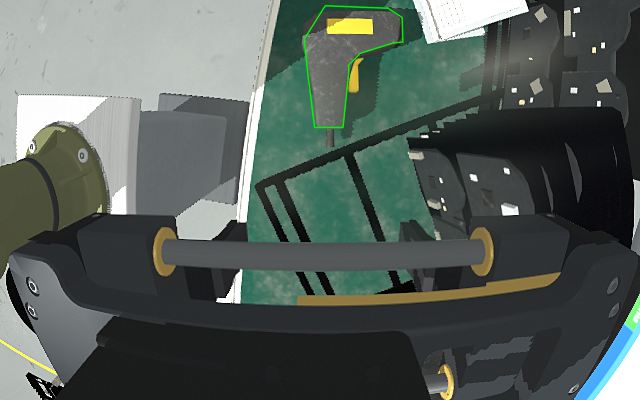

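The scanner lies where predicted; the outline fits in the wrist view at (345,65), with the trigger at (353,75). Moving above the handle.

```bash
python3 - <<'E'
from h import *
plan([.4203,.2125,.05],[-90,0,10],dmax=40)
E
```

```text
[[[2,27,23],[0,0,0]],[[1,27,23],[0,0,0]],[[2,27,22],[0,0,0]],[[1,27,23],[0,0,0]],[[2,27,23],[0,0,0]]]
```

carry_out --targets '[[[2,10,25],[0,0,0]],[[1,20,30],[0,0.2,0]],[[2,32,30],[0,0,0]],[[1,36,20],[0,0,0]],[[2,36,9],[0,0,0]],[[0,0,0],[0,0,0]],[[0,0,0],[0,0,0]]]'

```text
time_s: 17.4
tool_pos: [0.4203, 0.2119, 0.0509]
tool_rot: [-89.9, 0.1, 9.8]
force: [0.1, 0.7, 0.3]
grip_width: 0.0868
```

```bash
python3 - <<'E'
from h import *
o=env.get_obs();print(o["tool_pos"],o["tool_rot"],o["qpos"].round(1),o["time_s"])
im=env.read_camera("wrist")[:,:,::-1].copy();T=toolT(o)
p=[.4449,.2168,np.radians(100)]
cv2.polylines(im,[np.round(wproj(T,W(p,pol,.044))*8).astype(np.int32)],True,(0,255,0),1,cv2.LINE_AA,3)
cv2.imwrite("pics/w8.png",im)
plan([.4203,.2125,-.030],[-90,0,10],n=6,trans_dec=1)
E
```

```text
[0.42029543 0.21189155 0.0508657 ] [-89.93719739   0.09747806   9.82745413] [ 21.7   7.8 -53.9 115.4   7.2  60.2 -25.7] 17.4
[[[-0.2,13.7,0.2],[0,0,0]],[[-0.2,13.6,0.1],[0,-0.1,0]],[[-0.2,13.7,0.2],[0,0,0]],[[-0.2,13.6,0.2],[0,-0.1,0]],[[-0.2,13.7,0.1],[0,0,0.1]],[[-0.2,13.6,0.2],[0,0,0]]]
```

View pics/w8.png

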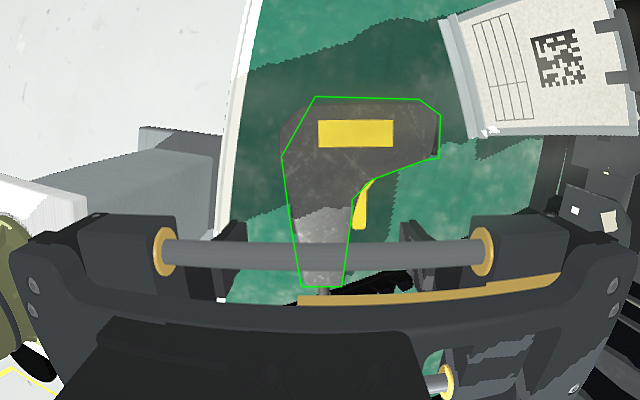

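Jaws straddle handle and blade centrally (tips at columns 248/400, handle-blade 295–368). Descending.

carry_out --targets '[[[0,14,0.5],[0,0,0]],[[0,16,0.5],[0,0,0]],[[0,16,0],[0,0,0]],[[0,16,0],[0,0,0]],[[0,12,0],[0,0,0]],[[0,6,0],[0,0,0]],[[0,1,0],[0,0,0]],[[0,0,0],[0,0,0]]]'

```text
time_s: 18.25
tool_pos: [0.4211, 0.2124, -0.0299]
tool_rot: [-90.0, -0.0, 9.8]
force: [-0.1, -0.3, -0.5]
grip_width: 0.0871
```

```bash
python3 - <<'E'
from h import *
o=env.get_obs();print(o["tool_pos"],o["tool_rot"],o["force"],o["grip_width"])
im=env.read_camera("wrist")[:,:,::-1].copy();cv2.imwrite("pics/w9.png",im)
E
```

```text
[ 0.42109998  0.21235744 -0.02989593] [-8.99989903e+01 -4.31856513e-02  9.76358469e+00] [-0.12492133 -0.26238928 -0.49055018] 0.0871406840886611
```

View pics/w9.png

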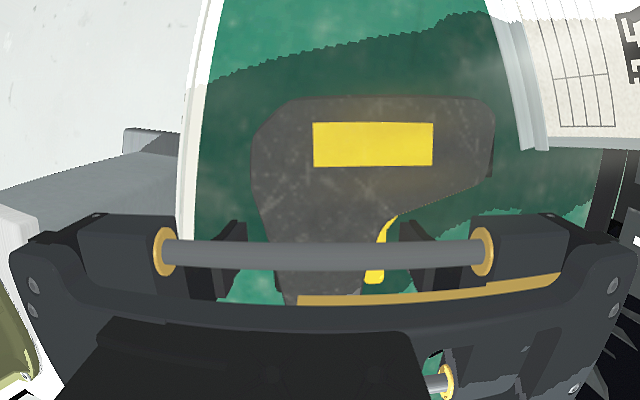

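carry_out --targets '[[[0,0,0],[0,0,0]],[[0,0,0],[0,0,0]],[[0,0,0],[0,0,0]],[[0,0,0],[0,0,0]],[[0,0,0],[0,0,0]],[[0,0,0],[0,0,0]],[[0,0,0],[0,0,0]],[[0,0,0],[0,0,0]]]' --jaw 0 --squeeze 40

```text
time_s: 19.1
tool_pos: [0.4199, 0.212, -0.0302]
tool_rot: [-90.0, 0.1, 9.8]
force: [-2.6, -1.8, 5.3]
grip_width: 0.05
```

```bash
python3 - <<'E'
from h import *
o=env.get_obs();print(o["tool_pos"],o["tool_rot"],o["force"],o["grip_width"])
im=env.read_camera("wrist")[:,:,::-1].copy();T=toolT(o)
# scanner pose in tool: jaws along own y -> tool x=-own y, tool y=-own z, tool z = own x ; own origin from grip (0,25,~25)
yaw=np.radians(o["tool_rot"][2]+90)
X=np.array([np.cos(yaw),np.sin(yaw)]);Y=np.array([-X[1],X[0]]);g=o["tool_pos"][:2]
for dx in (0,):
    p=[*(g-Y*.02525),yaw]
    cv2.polylines(im,[np.round(wproj(T,W(p,pol,.044))*8).astype(np.int32)],True,(0,255,0),1,cv2.LINE_AA,3)
    p2=[.4449,.2168,np.radians(100)];cv2.polylines(im,[np.round(wproj(T,W(p2,pol,.044))*8).astype(np.int32)],True,(0,0,255),1,cv2.LINE_AA,3)
print(p,p2)
cv2.imwrite("pics/w10.png",im)
E
```

```text
[ 0.41993016  0.21196338 -0.03018992] [-9.00459748e+01  8.18226616e-02  9.77846524e+00] [-2.59580874 -1.83963374  5.33579393] 0.0499798509815277
[np.float64(0.4448133261668907), np.float64(0.21625181643538868), np.float64(1.7414627410192758)] [0.4449, 0.2168, np.float64(1.7453292519943295)]
```

View pics/w10.png

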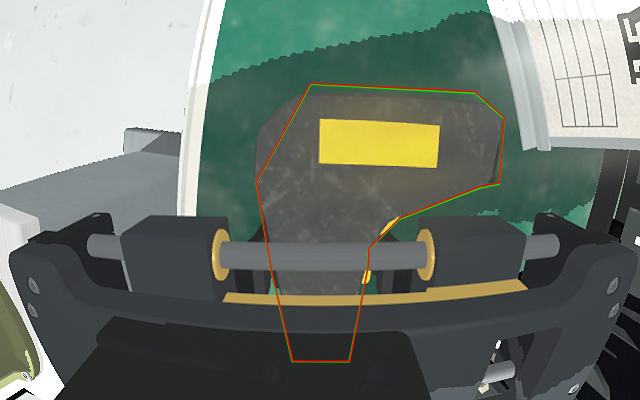

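The trigger is squeezed home (width 50.0 mm). I lift off and compute the scan pose.

```bash
cat >> h.py <<'E'
def scanpose(code,psi,dist=.10,lens=(.08125,-.0522,.058)):
    t=np.radians(25);c,s=np.cos(psi),np.sin(psi)
    x=np.array([c*np.cos(t),s*np.cos(t),-np.sin(t)]);z=np.array([-s,c,0]);y=np.cross(z,x)
    R=np.c_[x,y,z];return np.array(code)-dist*x-R@np.array(lens),R
E
python3 - <<'E'
from h import *
p,R=scanpose([.5548,.3533,.082],np.radians(25.7));print(p,Ro.from_matrix(R).as_euler("xyz",degrees=True))
T=toolT(env.get_obs());T[2,3]+=.1
plan(p,R,T=T,dmax=30,amax=5)
E
```

```text
[0.41205548 0.22023429 0.11129029] [-90.   25.   25.7]
[[[-1,-7,2],[-0.6,-2.6,4.1]],[[-2,-7,1],[-0.5,-2.6,4.1]],[[-1,-7,2],[-0.6,-2.6,4.2]],[[-3,-6,1],[-0.6,-2.6,4.1]],[[-2,-7,2],[-0.6,-2.7,4.1]],[[-4,-6,2],[-0.5,-2.6,4.1]]]
```

carry_out --targets '[[[0,-5,0],[0,0,0]],[[0,-15,0],[0,0,0]],[[0,-25,0],[0,0,0]],[[0,-25,0],[0,0,0]],[[0,-20,0],[0,0,0]],[[0,-10,0],[0,0,0]],[[0,0,0],[0,0,0]]]'

```text
time_s: 19.85
tool_pos: [0.4218, 0.2124, 0.0708]
tool_rot: [-90.0, -0.2, 9.8]
force: [0.2, 0.0, -1.3]
grip_width: 0.0501
```

carry_out --targets '[[[-1,-7,2],[-0.6,-2.6,4.1]],[[-2,-7,1],[-0.5,-2.6,4.1]],[[-1,-7,2],[-0.6,-2.6,4.2]],[[-3,-6,1],[-0.6,-2.6,4.1]],[[-2,-7,2],[-0.6,-2.7,4.1]],[[-4,-6,2],[-0.5,-2.6,4.1]],[[0,0,0],[0,0,0]],[[0,0,0],[0,0,0]]]'

```text
time_s: 20.65
tool_pos: [0.4117, 0.2207, 0.1101]
tool_rot: [-89.9, 24.9, 25.7]
force: [-0.7, 0.2, -1.4]
grip_width: 0.0497
```

```bash
python3 - <<'E'
from h import *
o=env.get_obs();T=toolT(o);print(o["tool_pos"],o["tool_rot"],o["qpos"].round(1),o["grip_width"],o["time_s"])
p,R=scanpose([.5548,.3533,.082],np.radians(25.7));plan(p,R,trans_dec=1)
np.save("T11.npy",T);L=T[:3,3]+T[:3,:3]@[.08125,-.0522,.058];d=T[:3,0]
co=[.5548,.3533,np.radians(25.7)]
n=-np.array([np.cos(co[2])*np.cos(.4363),np.sin(co[2])*np.cos(.4363),-np.sin(.4363)])
s=((np.array([.5548,.3533,.082])-L)@n)/(d@n);hit=L+d*s;print("dist",s,"ang",np.degrees(np.arccos(-d@n)),"miss",hit-[.5548,.3533,.082])
ims=[]
for c in ("wrist","scene","side"):
    im=env.read_camera(c)[:,:,::-1].copy()
    pr=(lambda X:wproj(T,X)) if c=="wrist" else (lambda X:proj(c,X))
    cv2.polylines(im,[np.round(pr(cardpts(co,np.array([[18,18],[-18,18],[-18,-18],[18,-18]])/1000))*8).astype(np.int32)],True,(0,0,255),1,cv2.LINE_AA,3)
    cv2.polylines(im,[np.round(pr(np.array([L,hit]))*8).astype(np.int32)],True,(0,255,0),1,cv2.LINE_AA,3)
    ims.append(im)
cv2.imwrite("pics/w11.png",ims[0]);
cv2.imwrite("pics/s11.png",np.hstack([cv2.resize(ims[1][130:270,180:310],None,fx=3,fy=3,interpolation=cv2.INTER_CUBIC),cv2.resize(ims[2][130:270,160:290],None,fx=3,fy=3,interpolation=cv2.INTER_CUBIC)]))
E
```

```text
[0.41167011 0.22072583 0.1100545 ] [-89.88431332  24.92007226  25.7450791 ] [  9.6  30.7 -52.4  91.3  16.2  93.9 -20.6] 0.049735959961114504 20.65
[[[-0.4,-1.2,-0.6],[-0.1,0,0.1]]]
dist 0.09971377920405224 ang 0.08812604368480147 miss [-0.00059704  0.0004351  -0.00074912]
```

View pics/w11.png

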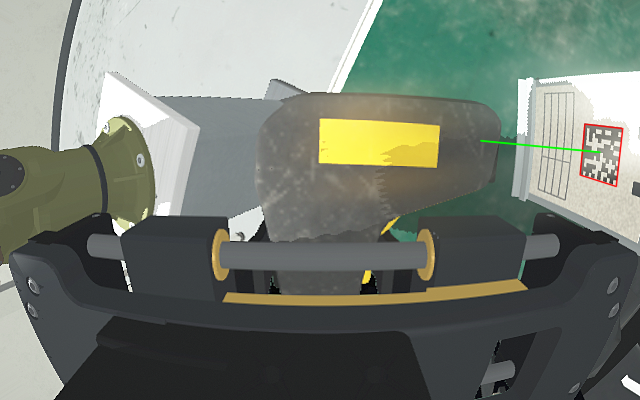

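View pics/s11.png

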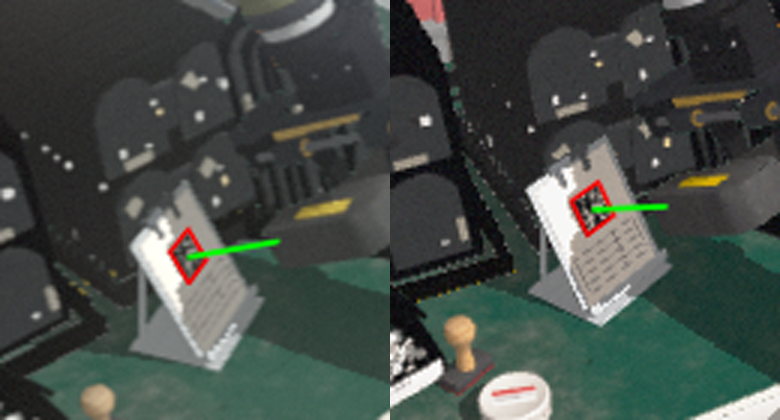

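All three views put the line of sight on the code's middle: red square on the code, miss < 1 mm by the model, 10 cm away, square to within 0.1°. Holding still.

carry_out --targets '[[[0,-1,-0.6],[0,0,0]],[[0,0,0],[0,0,0]],[[0,0,0],[0,0,0]],[[0,0,0],[0,0,0]],[[0,0,0],[0,0,0]],[[0,0,0],[0,0,0]],[[0,0,0],[0,0,0]],[[0,0,0],[0,0,0]],[[0,0,0],[0,0,0]],[[0,0,0],[0,0,0]],[[0,0,0],[0,0,0]],[[0,0,0],[0,0,0]]]'

```text
time_s: 22.0
tool_pos: [0.4129, 0.2202, 0.1125]
tool_rot: [-89.9, 24.9, 25.7]
force: [0.1, -0.2, -1.9]
grip_width: 0.0495
```

carry_out --targets '[[[0,0,0],[0,0,0]],[[0,0,0],[0,0,0]],[[0,0,0],[0,0,0]],[[0,0,0],[0,0,0]],[[0,0,0],[0,0,0]],[[0,0,0],[0,0,0]],[[0,0,0],[0,0,0]],[[0,0,0],[0,0,0]],[[0,0,0],[0,0,0]],[[0,0,0],[0,0,0]],[[0,0,0],[0,0,0]],[[0,0,0],[0,0,0]]]'

```text
time_s: 23.2
tool_pos: [0.4129, 0.2202, 0.1125]
tool_rot: [-89.9, 24.9, 25.7]
force: [0.4, -0.0, -1.2]
grip_width: 0.0499
```

```bash
python3 - <<'E'
from h import *
o=env.get_obs();T=toolT(o);print(o["tool_pos"],o["tool_rot"],o["grip_width"],o["time_s"])
im=env.read_camera("wrist")[:,:,::-1].copy()
q=env.outline_of("wrist","code")
print([(a["p"],a["xy"],a["mask"].sum()) for a in q])
a=cv2.resize(im[40:260,220:640],(800,419),interpolation=cv2.INTER_CUBIC);cv2.imwrite("pics/w12.png",a)
plan([.420,.212,.045],[-90,0,9.8],amax=6)
E
```

```text
[0.41290277 0.22020283 0.11254373] [-89.92904293  24.8597608   25.73125959] 0.04989847270949313 23.2
[(0.85, [584.2, 151.1], np.int64(17542))]
[[[6,12,-2],[0.7,3.1,-4.9]],[[5,13,-2],[0.7,3.2,-5]],[[5,12,-2],[0.6,3.1,-4.9]],[[3,14,-2],[0.7,3.1,-5]],[[2,13,-1],[0.7,3.2,-4.9]]]
```

View pics/w12.png

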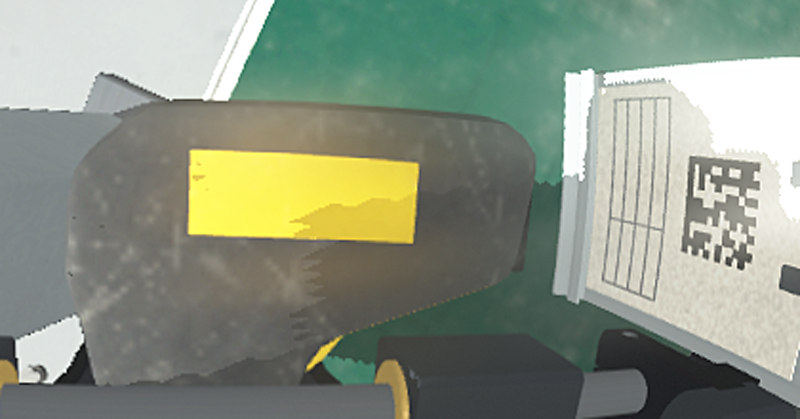

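It was held 2.5 s in all, with nose position and code consistent. Now back down to the same open spot.

carry_out --targets '[[[6,12,-2],[0.7,3.1,-4.9]],[[5,13,-2],[0.7,3.2,-5]],[[5,12,-2],[0.6,3.1,-4.9]],[[3,14,-2],[0.7,3.1,-5]],[[2,13,-1],[0.7,3.2,-4.9]],[[0,0,0],[0,0,0]],[[0,0,0],[0,0,0]]]'

```text
time_s: 24.0
tool_pos: [0.4201, 0.212, 0.0457]
tool_rot: [-90.1, 0.0, 9.8]
force: [-0.0, 0.1, -1.1]
grip_width: 0.0499
```

```bash
python3 - <<'E'
from h import *
o=env.get_obs();print(o["tool_pos"],o["tool_rot"],o["grip_width"],o["force"])
plan([.420,.212,-.028],[-90,0,9.8],n=5,trans_dec=0)
E
```

```text
[0.42005673 0.21203528 0.04568363] [-9.00633835e+01  2.58695178e-02  9.81486394e+00] 0.049921555546456796 [-0.00699022  0.1248831  -1.07684111]
[[[0,15,0],[0,0,0]],[[0,14,0],[0,0,0]],[[0,15,0],[0,0,0]],[[0,15,0],[0.1,0,0]],[[0,15,0],[0,0,0]]]
```

carry_out --targets '[[[0,15,0],[0,0,0]],[[0,20,0],[0,0,0]],[[0,20,0],[0,0,0]],[[0,12,0],[0,0,0]],[[0,4,0],[0,0,0]],[[0,2,0],[0,0,0]],[[0,2,0],[0,0,0]],[[0,0,0],[0,0,0]],[[0,0,0],[0,0,0]]]'

```text
time_s: 24.9
tool_pos: [0.4203, 0.2125, -0.0295]
tool_rot: [-90.0, -0.1, 9.8]
force: [0.4, 0.4, -1.6]
grip_width: 0.0496
```

carry_out --targets '[[[0,1,0],[0,0,0]],[[0,1,0],[0,0,0]],[[0,0,0],[0,0,0]],[[0,0,0],[0,0,0]]]'

```text
time_s: 25.3
tool_pos: [0.4204, 0.2124, -0.0303]
tool_rot: [-90.1, -0.0, 9.7]
force: [-4.9, -2.5, 14.6]
grip_width: 0.0497
```

Contact (about 15 N). Opening, then straight up.

carry_out --targets '[[[0,0,0],[0,0,0]],[[0,0,0],[0,0,0]],[[0,0,0],[0,0,0]],[[0,0,0],[0,0,0]],[[0,0,0],[0,0,0]],[[0,0,0],[0,0,0]],[[0,0,0],[0,0,0]]]' --jaw 1

```text
time_s: 26.0
tool_pos: [0.4195, 0.2124, -0.0322]
tool_rot: [-90.0, 0.0, 9.8]
force: [-0.6, -0.2, 0.2]
grip_width: 0.0862
```

carry_out --targets '[[[0,-10,0],[0,0,0]],[[0,-25,0],[0,0,0]],[[0,-35,0],[0,0,0]],[[0,-40,0],[0,0,0]],[[0,-40,0],[0,0,0]],[[0,-35,0],[0,0,0]],[[0,-15,-30],[0,0,0]],[[0,0,-40],[0,0,0]],[[0,0,-30],[0,0,0]],[[0,0,0],[0,0,0]],[[0,0,0],[0,0,0]]]'

```text
time_s: 27.1
tool_pos: [0.4368, 0.1138, 0.1684]
tool_rot: [-90.0, -0.0, 9.7]
force: [-0.4, -0.5, 0.8]
grip_width: 0.0872
```

```bash
python3 - <<'E'
from h import *
o=env.get_obs();T=toolT(o);print(o["tool_pos"],o["tool_rot"],o["grip_width"],o["force"],o["time_s"])
im=env.read_camera("wrist")[:,:,::-1].copy();co=[.5548,.3533,np.radians(25.7)]
cv2.polylines(im,[np.round(wproj(T,cardpts(co,np.array([[18,18],[-18,18],[-18,-18],[18,-18]])/1000))*8).astype(np.int32)],True,(0,0,255),1,cv2.LINE_AA,3)
cv2.polylines(im,[np.round(wproj(T,W([.4449,.2168,np.radians(100)],pol,.044))*8).astype(np.int32)],True,(0,255,0),1,cv2.LINE_AA,3)
s=env.read_camera("scene")[:,:,::-1];cv2.imwrite("pics/e2.png",s)
cv2.imwrite("pics/e1.png",im)
a=cv2.imread("pics/scene0.png");d=cv2.absdiff(a[180:330,100:290],s[180:330,100:290]).max(2);print("changed px",(d>40).sum(), np.argwhere(d>40).mean(0)[::-1]+[100,180] if (d>40).any() else "")
E
```

```text
[0.43675297 0.11384031 0.16840831] [-8.99769711e+01 -2.11818532e-02  9.69941835e+00] 0.08718308247420174 [-0.35959173 -0.47818494  0.82929282] 27.1
changed px 969 [251.16821465 223.66666667]
```

View pics/e1.png

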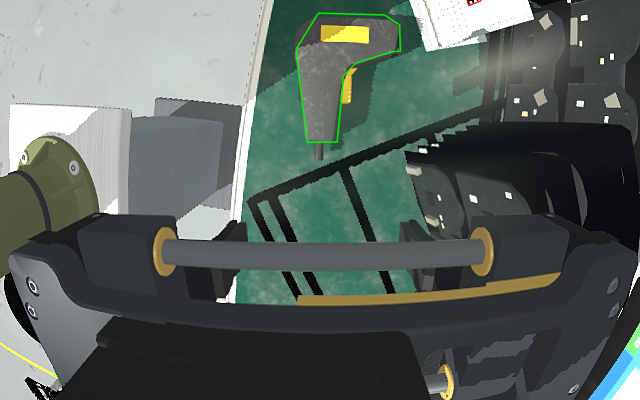

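View pics/e2.png

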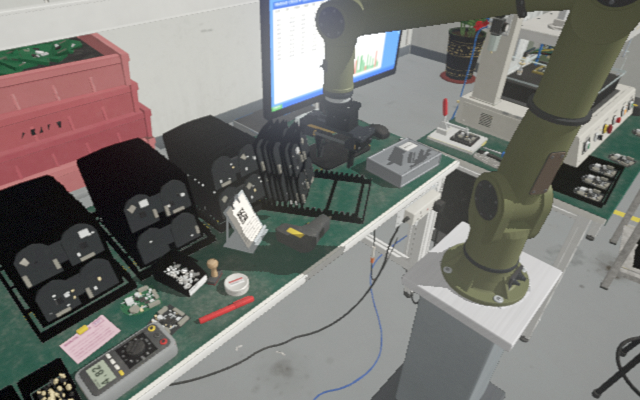

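The scanner lies flat at the predicted outline, clear of the frame and the stand, with its trigger free. Stand, stamp, tin, bin and marker look unmoved; the image difference near the card is centred where the arm's shadow shifted. Handing in.

```bash
python3 -c "
from cell import env
print(env.sign_off())"
```

```text
the job is handed in; nothing more can be done
None
```

The job is handed in at 27 s of the 58 s allowed, and my last checks found nothing wrong. I lifted the scanner out of the tray by its nose and laid it on the open bench. I then took it by the handle, squeezed the trigger home (jaws at 50 mm), and held it still for about 2.5 s facing the code. Afterwards I laid it back flat on its side and released it.

**Aim:** By my model the line of sight met the code's middle within about 1–2 mm, from 10 cm away and square to the card. The wrist picture agreed, with a 2–3 mm difference along the scanner's outline. The card's position is good to only a few mm: the wrist and fixed cameras differed by up to 5 mm.

**Final state:** The scanner's outline matches where I laid it, the trigger is free and the robot is touching nothing. The stand and the other things look unmoved by eye. The picture comparison near the card did show changed pixels, which I put down to shadow.

**Disagreement with the data:** The real fingertips end about 36 mm short of the stated TCP. My first nose grasp therefore closed on top of the scanner with about 8 N and missed. It did not move the scanner, and I corrected every later grasp for the difference.

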